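# Bank a coated mirror in its bonding fixture

### The arm

A 6-joint arm with a two-finger parallel gripper is mounted at the origin on a cart in front of the work surface, level with it; the furniture and walls round the work are solid. World frame = base frame: x ahead of the robot, y to its left, z up, the work surface at z = 0. Lengths are in m, angles in rad, forces in N, time in s.
With the tool pointing down it reaches from about 0.375 to 0.9 m from the base axis. Payload 3.1 kg.
Tool frame: the origin (TCP) lies where the fingers leave the gripper's body, on its centre line; the fingertips stand 73 mm ahead of it and the grasp point (between the pads) lies 54 mm ahead of it; z points along the fingers, y is the line along which they close (so a half turn about z gives the same grasp; the last joint's range is limited). The gripper opens to 85 mm and grips with 20 to 120 N. Pads are 22 mm wide; open, the fingers measure 114 mm over their backs; the gripper's body (76 mm by 85 mm) begins 54 mm behind the grasp point. The pads swing forward as they close: fully open they stand 13 mm farther back than shut.
Start: joints at [1.133, 0.527, 1.433, -0, 1.181, -0.178], TCP at [0.161, 0.604, 0.304] pointing down, gripper open.
Joint ranges: [-3.08, 3.08], [-0.75, 2.2], [0.22, 2.44], [-1.43, 4.57], [0, 2.65], [-2.85, 2.85]. Speed limits (rad/s): [2.79, 2.79, 3.14, 3.14, 3.14, 3.14].

### API

Orientations are given as a unit quaternion [x, y, z, w].
In Python, from station import manip gives the robot as it stands.
- The arm moves only by the shell command python3 -m crank 'ROWS' [FORCE]. ROWS is JSON, a list of rows, each an object with "dp": the shift along the tool's x, y, z normalised to -1 to 1, where 1 is 50 cm, a list of three; "delta_rot": the turn, a rotation vector about the tool's x, y, z normalised to -1 to 1, where 1 is 2 pi rad, a list of three; "fingers": the opening, from -1 (shut) to 1 (fully open). A call has 1 to 12 rows; each row shifts and turns the commanded pose from where the row before left it, along the tool's axes as they then stand; what a row does not reach is not made up. A row lasts 1/12 s, in which the tool goes at most 41.7 mm and 7.16 degrees, less where a joint would pass 70% of its speed; a pose out of reach is approached as far as the arm can. A call with a number of a shift or a turn outside -1 to 1 is refused whole. A call with a gripper value outside its range is refused whole. The fingers move at their own pace and stop on an object; FORCE is the grip in N (left out, the last holds). Time passes only in rows, so rows that do not move let the fingers close. It gives the time, the measured TCP pose, the force, the opening and the grip force at its end, in the units of the state.
- manip.sense(): the state, without advancing time (a new reading comes with each control period).
- manip.snapshot(name): name is "side" or "top"; returns (picture, depth): 420x560x3 uint8, red, green, blue; 420x560 float32, m along the optical axis (not along the pixel's ray), 0 where there is no reading.
- manip.camera_model(name): a dict with "fx", "fy", "cx", "cy" (pixels), "origin" and "attitude" of the camera in the world. Camera axes: x right, y up, looking along -z (the intrinsics and any distortion apply to the point x, -y, -z); pixel columns grow to the right and rows downward; lengths in m; the calibration is good to about 2 mm. A picture is of the moment at which its call begins. camera_model takes no time and is no camera call.
- manip.sign_off(): hands the job in; it is judged then, once.
The state is a dict: "t": time; "q": joint angles; "qd": joint speeds; "tau": joint torques, N m; "tcp_pos": TCP position; "tool_rot": TCP orientation; "force": force on the tool from outside, world axes, zero at the start; "ft_torque": the same for the moment, N m; "finger_gap": opening from 0.0 (shut) to 1.0 (fully open); "gripper_force": force on a finger pad.
Only numpy, scipy, OpenCV 4.12 (cv2) and the standard library are available. Lean on these libraries where they do the work, as an engineer would, in place of code of your own. Each camera call takes 0.05 s, during which the arm holds its last target. There are 200 camera calls.

### The job

The square mirror has to be set up for bonding. Take the stray cap screw off the bed of the fixture and lay it on the bench, slide the mirror gently by its edges until it is square against all three dowel stops, then slide the side clamp in until its sprung nose holds the mirror, pushed about half-way in. The mirror is glass and its bright upper face is coated: push it lightly, never touch that face, keep the screw off it, and leave everything else where it is.

Things in the scene. Friction and masses are not known exactly. Their poses are not given: they have to be found in the camera images.
- fixture: flat aluminium bed bolted to the bench, 220 (x) x 180 (y) x 14 mm high; origin at the centre of its underside; its x points away from the side clamp to the two rear dowels, its y away from the end dowel. Its place and yaw (within 0.25 rad) vary
- nest (a point): point in the fixture (x 48, y -28 mm from the centre of the bed, 6 mm above the bed's top), axes as the fixture: the mirror's centre lies here when it touches all three dowels
- stop_pins: three upright steel dowels fixed in the bed, 8 mm thick, 10 mm high above the bed, same origin and axes as the fixture: two rear dowels at x 102 mm, y 12 and -68 mm; the end dowel at x 48, y -82 mm
- mirror_center (a point): centre (half-way up) of the loose square mirror, a glass plate 100 x 100 x 12 mm with a bright coated upper face, about 0.3 kg, z up. It starts flat on the bed, 6 to 16 mm short of the rear dowels and 48 to 58 mm short of the end dowel, turned by up to 0.1 rad. More than 15 N from finger, clamp or dowel chips it; sliding it takes 1 to 5 N. Slid along the rear dowels while it overlaps them, its leading corner catches on the second one
- mirror: the same mirror; origin at the centre of its underside
- coated_face: the mirror's bright coated upper face, 91 x 91 mm, which stands 0.8 mm above the glass; origin as mirror. Not to be touched (0.3 N spoils it); the four ground edges may be touched
- screw_center (a point): centre of the stray cap screw, 10 mm thick (x), 23 mm long (its y axis), 11 mm high, lying on its side on the bed in the gap between the mirror and the end dowel, lengthwise within 0.4 rad of the fixture's y
- cap_screw: the same screw; origin on its underside
- clamp_block (a joint): travel of the side clamp's block along the fixture's x, 0 (drawn back) to 0.058 m; starts at 0 to 0.010. It needs 10 N to slide and stays where it is left. The block is 34 (x) x 29 (y) x 20 mm on the bed, its centre at x -84 mm + travel, y -28 mm of the fixture, between two 10 mm high guide strips whose outer sides are 44 mm apart and which end at x -57 mm
- clamp_knob (a point): centre of the upright steel thumb knob on the clamp block, 18 mm thick, 14 mm high (27 to 41 mm above the bed), on the axis of the block
- nose_tip (a point): tip of the clamp's sprung white nose, 12 mm thick, 7.5 mm above the bed, 32 mm ahead of the knob's axis while free
- clamp_nose (a joint): how far the nose is pressed into the block, 0 (free) to 0.007 m; its spring gives 1 N when free and 1 N more for each mm. With the mirror on the rear dowels it first touches at a block travel of 50 mm
- nose_pad: the sprung nose of the clamp; origin under the block's centre at the bed's top
- blower: black rubber dust blower standing on the bench behind the fixture, 52 mm thick, 90 mm high; a bystander
- holder_2: black post holder standing at the fixture's rear left corner, tube 25 mm thick, 51 mm high, with a side screw; a bystander
- cap: round black cap with a white insert, 61 mm wide, 13 mm high, on the bench right of the fixture; a bystander
- riser: aluminium riser block, 40 x 30 x 19 mm, on the bench left of the fixture's front; a bystander
- tape: roll of tape, 59 mm wide, 18 mm high; a bystander
- spare_screw: another cap screw, 10 x 27 x 10 mm, lying on the bench right of the fixture, not to be moved; a bystander
- tweezers_1: steel tweezers on the bench, 126 mm long; a bystander
- hex_key: black hex key on the bench, 93 mm long; a bystander

How it is judged:
By the outcome, as a careful person would: the job done as asked, in the order asked, and still so for the second after the job is handed in, with the robot touching nothing.
It also fails if it takes over 72 s, if anything falls off the work surface, if the arm or the gripper's body presses on something with over 40 N, if the wrist force passes 120 N, or if a joint passes its speed limit or range.

## Working session

There is one attempt and no reset: what is moved stays moved. The work goes in short steps, Python scripts to look and compute and a shell command to move; the robot and the scene stay as the last step left them, time stands still between calls to the robot, and variables do not carry over. Pictures are saved under pics/ and viewed, at most 10 in all, crops included, and the job is handed in when it is done.

```bash
ls; mkdir -p pics
python3 - <<'E'
from station import manip
import cv2, numpy as np
s=manip.sense(); print({k:np.round(v,3).tolist() for k,v in s.items()})
for n in ("top","side"):
    p,d=manip.snapshot(n); np.savez(f"pics/{n}0.npz",p=p,d=d)
    cv2.imwrite(f"pics/{n}0.png",p[:,:,::-1]); print(n,manip.camera_model(n), (d>0).mean())
E
```

```text
pics
{'t': 0.0, 'q': [1.132, 0.528, 1.434, 0.0, 1.181, -0.179], 'qd': [0.0, 0.0, -0.0, -0.001, -0.0, -0.001], 'tau': [0.001, -44.235, -17.803, -0.0, 0.008, -0.0], 'tcp_pos': [0.16, 0.604, 0.303], 'tool_rot': [0.13, 0.992, -0.001, -0.0], 'force': [-0.241, -0.908, 0.191], 'ft_torque': [-0.008, 0.049, -0.042], 'gripper_force': 0.0, 'finger_gap': 1.0}
top {'fx': 390.6318149235649, 'fy': 390.6318149235649, 'cx': 281.3069282022183, 'cy': 205.31157387557667, 'origin': array([ 0.41989775, -0.00734056,  1.08925698]), 'attitude': array([ 0.04752269, -0.02697165, -0.69893336,  0.71309626])} 0.9958503401360544
side {'fx': 495.37889113622316, 'fy': 495.37889113622316, 'cx': 276.7999032135115, 'cy': 203.67509625683374, 'origin': array([ 0.11230045, -0.98432915,  0.74131773]), 'attitude': array([ 0.47174615, -0.08969032, -0.15992032,  0.86245968])} 0.995875850340136
```

View pics/top0.png

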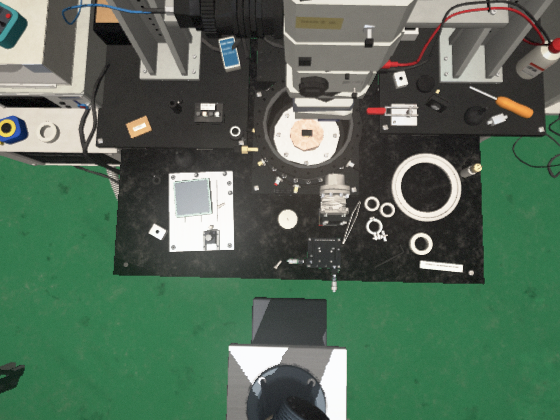

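View pics/side0.png

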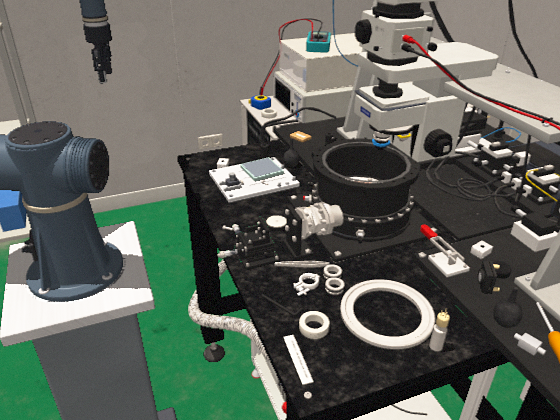

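The top view shows the white fixture at about (168–234, 170–251), with the mirror at (194,197), the screw near (222,205) and the clamp at (211,238). The side view shows it at (250,178). I'll enlarge both and set up the projection helpers.

```bash
cat > h.py <<'E'
import numpy as np, cv2
from scipy.spatial.transform import Rotation as R
from station import manip
def cam(n):
    c=manip.camera_model(n); return c, R.from_quat(c["attitude"]).as_matrix(), np.array(c["origin"])
def proj(n,P):
    c,A,o=cam(n); q=(np.atleast_2d(P)-o)@A
    return np.c_[c["cx"]+c["fx"]*q[:,0]/-q[:,2], c["cy"]-c["fy"]*q[:,1]/-q[:,2]]
def ray(n,uv):
    c,A,o=cam(n); uv=np.atleast_2d(uv).astype(float)
    return o, np.c_[(uv[:,0]-c["cx"])/c["fx"],-(uv[:,1]-c["cy"])/c["fy"],-np.ones(len(uv))]@A.T
def onz(n,uv,z):
    o,d=ray(n,uv); return o+d*((z-o[2])/d[:,2])[:,None]
def cloud(n,d):
    c,A,o=cam(n); v,u=np.mgrid[:d.shape[0],:d.shape[1]]
    _,r=ray(n,np.c_[u.ravel(),v.ravel()]); return (o+r*d.reshape(-1,1)).reshape(d.shape+(3,))
def tri(uvt,uvs):
    o1,d1=ray("top",uvt);o2,d2=ray("side",uvs);d1=d1[0];d2=d2[0]
    t=np.linalg.lstsq(np.c_[d1,-d2],o2-o1,rcond=None)[0]; a,b=o1+d1*t[0],o2+d2*t[1]
    return (a+b)/2,np.linalg.norm(a-b)
def crop(p,x0,y0,x1,y1,k,f): cv2.imwrite(f,cv2.resize(p[y0:y1,x0:x1,::-1],None,fx=k,fy=k,interpolation=cv2.INTER_CUBIC))
E
python3 - <<'E'
from h import *
a=np.load("pics/top0.npz"); b=np.load("pics/side0.npz")
crop(a["p"],145,160,245,260,6,"pics/topc.png"); crop(b["p"],200,145,310,210,7,"pics/sidec.png")
P=cloud("top",a["d"]); 
for uv in [(160,190),(172,245),(195,198),(225,185),(211,236),(222,206)]: print(uv,P[uv[1],uv[0]].round(4))
Q=cloud("side",b["d"])
for uv in [(262,168),(220,182),(285,182)]: print(uv,Q[uv[1],uv[0]].round(4))
E
```

```text
(160, 190) [0.5718 0.3704 0.0027]
(172, 245) [0.4176 0.3239 0.0167]
(195, 198) [0.5472 0.262  0.0323]
(225, 185) [0.5874 0.1837 0.0149]
(211, 236) [0.4436 0.2085 0.0571]
(222, 206) [0.5283 0.1899 0.0152]
(262, 168) [0.5473 0.2575 0.0275]
(220, 182) [0.4082 0.2285 0.0231]
(285, 182) [0.589  0.1751 0.015 ]
```

View pics/topc.png

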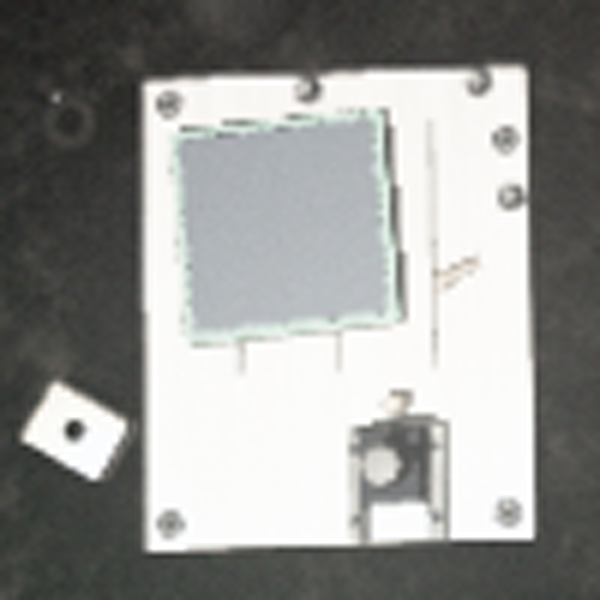

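View pics/sidec.png

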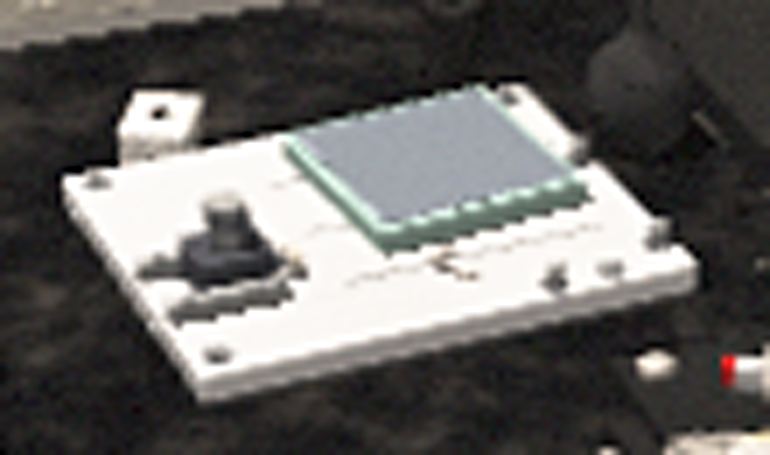

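The crops show fixture corners at topc (142,78), (527,66), (535,541), (146,551). The dowels are at (307,90), (480,80) and (512,195), the screw is near (458,270), and the knob is at (383,465). In sidec the corners are (62,180), (200,380), (697,265) and (525,85), with the screw near (455,262). Next I'll fit these in both views.

```bash
cat > fit.py <<'E'
from h import *
a=np.load("pics/top0.npz"); b=np.load("pics/side0.npz")
T=lambda X:(np.array(X)+.5)/6-.5+[145,160]
S=lambda X:(np.array(X)+.5)/7-.5+[200,145]
tc=T([(142,78),(527,66),(535,541),(146,551)]); sc=S([(525,85),(697,265),(200,380),(62,180)])
m=np.array([(110,90),(110,-90),(-110,-90),(-110,90)])/1e3
def rigid(W):
    H=(m-m.mean(0)).T@(W-W.mean(0)); th=np.arctan2(H[0,1]-H[1,0],H[0,0]+H[1,1]); c=W.mean(0)
    r=np.array([[np.cos(th),-np.sin(th)],[np.sin(th),np.cos(th)]]); return c,th,np.abs(m@r.T+c-W).max()
for n,uv in(("top",tc),("side",sc)): print(n,rigid(onz(n,uv,.014)[:,:2]))
print("tri",[ (tri(x,y)[0].round(4).tolist(),round(tri(x,y)[1],4)) for x,y in zip(tc,sc)])
print("knob",tri(T((383,465)),S((226,200))))
c=(rigid(onz("top",tc,.014)[:,:2])[0]+rigid(onz("side",sc,.014)[:,:2])[0])/2; th=(rigid(onz("top",tc,.014)[:,:2])[1]+rigid(onz("side",sc,.014)[:,:2])[1])/2
np.savez("fix.npz",c=c,th=th)
r=np.array([[np.cos(th),-np.sin(th)],[np.sin(th),np.cos(th)]])
for n,f in(("top",a),("side",b)):
    P=cloud(n,f["d"]); L=(P[...,:2]-c)@r; h=P[...,2]
    bed=np.median(h[(np.abs(L[...,0]+20)<30)&(np.abs(L[...,1]-60)<20)]) if 0 else np.median(h[(np.abs(L[...,0]+.03)<.02)&(np.abs(L[...,1]-.03)<.03)])
    k=(L[...,0]>-.02)&(L[...,0]<.08)&(L[...,1]<-.035)&(L[...,1]>-.074)&(h>bed+.004)
    print(n,"bed",bed.round(4),"screw n",k.sum(),(L[k]*1e3).round(1).tolist(),(h[k]-bed).round(4).tolist())
    k=(L[...,0]<-.055)&(L[...,0]>-.1)&(np.abs(L[...,1]+.028)<.012)&(h>bed+.034); print("knob",L[k].mean(0),h[k].mean()-bed,k.sum())
    k=(L[...,0]>-.02)&(L[...,0]<.1)&(L[...,1]>-.035)&(h>bed+.009)&(h<bed+.019)&(L[...,1]<.085)
    q=np.c_[L[k]].astype(np.float32)*1000; print("mirror",k.sum(),cv2.minAreaRect(q),np.median(h[k])-bed)
E
python3 fit.py
```

```text
top (array([0.51425462, 0.24893675]), np.float64(0.05259433176755065), np.float64(0.0011595794463795106))
side (array([0.51304806, 0.24217643]), np.float64(0.05652317104875688), np.float64(0.0010947491013874044))
tri [([0.6216, 0.3473, 0.0089], np.float64(0.0011)), ([0.6296, 0.165, 0.0106], np.float64(0.0003)), ([0.409, 0.1536, 0.0094], np.float64(0.0017)), ([0.4, 0.3338, 0.0092], np.float64(0.0005))]
knob (array([0.44108182, 0.21613092, 0.05227469]), np.float64(0.0007872627272205691))
top bed 0.0154 screw n 25 [[77.8, -69.6], [44.5, -57.8], [38.8, -60.4], [19.1, -63.1], [16.6, -54.7], [16.1, -58.1], [16.4, -60.3], [16.4, -62.9], [13.9, -46.7], [14.1, -48.9], [13.6, -52.5], [13.7, -54.8], [13.6, -57.6], [11.3, -43.8], [10.7, -47.4], [10.6, -50.2], [10.6, -52.7], [11.0, -54.7], [8.4, -46.4], [8.3, -49.2], [8.1, -52.3], [7.9, -68.2], [5.5, -49.2], [-5.0, -40.3], [-8.5, -59.7]] [0.0046, 0.0042, 0.0042, 0.0052, 0.0055, 0.0087, 0.0055, 0.0046, 0.0075, 0.0042, 0.0085, 0.0064, 0.0061, 0.0067, 0.0112, 0.0114, 0.0102, 0.0057, 0.0064, 0.0064, 0.008, 0.0041, 0.0067, 0.0042, 0.0045]
knob [-0.074
[... 4936 characters left out ...]
7791, 0.7789, 0.7778, 0.7766, 0.7784, 0.7732, 0.7761, 0.7795, 0.7801, 0.7807, 0.7791, 0.7755, 0.7765, 0.7771, 0.7776, 0.7751, 0.7758, 0.7801, 0.7794, 0.7749, 0.7798, 0.778, 0.7759, 0.7801, 0.7789, 0.7756, 0.7769, 0.775, 0.7774, 0.7774, 0.7796, 0.7756, 0.7783, 0.7765, 0.7761, 0.7796, 0.7777, 0.7764, 0.7778, 0.7796, 0.7728, 0.7778, 0.7747, 0.7761, 0.777, 0.7765, 0.7783, 0.7792, 0.779, 0.7798, 0.7794, 0.7764, 0.7767, 0.7769, 0.7749, 0.7761, 0.7784, 0.7762, 0.7751, 0.7765, 0.0082, 0.0071, 0.0068, 0.0186, 0.0124]
knob [-0.08002795 -0.03129171] 0.7740373036193653 121
mirror 11 ((-8.40501594543457, 22.61823272705078), (18.96994972229004, 20.323585510253906), 54.259456634521484) 0.014903320070110193
```

```bash
cat > plan.py <<'E'
import sys
from h import *
# fixture frame as seen by the top camera (edit C,TH when refined)
C=np.array([.5143,.2489]); TH=.0526
def f2w(x,y):
    c,s=np.cos(TH),np.sin(TH); return C+[(c*x-s*y)/1e3,(s*x+c*y)/1e3]
def w2f(p):
    c,s=np.cos(TH),np.sin(TH); d=np.array(p)[:2]-C; return np.array([c*d[0]+s*d[1],-s*d[0]+c*d[1]])*1e3
def plan(x,y,z,yaw):  # target tcp, tool-y world angle; translation first in present tool axes, then turn
    s=manip.sense(); A=R.from_quat(s["tool_rot"]).as_matrix(); d=A.T@(np.array([x,y,z])-s["tcp_pos"])
    cur=np.arctan2(A[1,1],A[0,1]); w=(yaw-cur+np.pi/2)%np.pi-np.pi/2
    print("dp(norm)",(d/.5).round(4),"rows>=",round(np.linalg.norm(d)/.0417,1),"tool z turn(norm)",round(-w/2/np.pi,4),"yaw now",cur.round(4))
if __name__=="__main__": plan(*map(float,sys.argv[1:]))
E
python3 - <<'E'
from plan import *
a=np.load("pics/top0.npz"); P=cloud("top",a["d"]); h=P[...,2]
L=np.stack([*np.moveaxis(P,-1,0)[:2]],-1); L=np.array([w2f(p) for p in L.reshape(-1,2)]).reshape(L.shape)
k=(np.abs(L[...,0]-11)<14)&(np.abs(L[...,1]+55)<16)&(h>.0195)
q=L[k]; m=q.mean(0); w,v=np.linalg.eigh(np.cov(q.T)); print(len(q),m,f2w(*m),h[k].max()-.0154,"axis",v[:,1],np.sqrt(w))
plan(*f2w(*m),.20,TH+.3)
E
```

```text
19 [ 11.79970847 -56.20272798] [0.52903829 0.19339538] 0.011383902334370557 axis [-0.47073623  0.882274  ] [2.32013261 6.20078588]
dp(norm) [-0.9235 -0.603   0.2069] rows>= 13.5 tool z turn(norm) 0.1525 yaw now 1.311
```

```bash
python3 -m crank '[{"dp":[-0.0616,-0.0402,0.0138],"delta_rot":[0,0,0],"fingers":0},{"dp":[-0.0616,-0.0402,0.0138],"delta_rot":[0,0,0],"fingers":0},{"dp":[-0.0616,-0.0402,0.0138],"delta_rot":[0,0,0],"fingers":0},{"dp":[-0.0616,-0.0402,0.0138],"delta_rot":[0,0,0],"fingers":0},{"dp":[-0.0616,-0.0402,0.0138],"delta_rot":[0,0,0],"fingers":0},{"dp":[-0.0616,-0.0402,0.0138],"delta_rot":[0,0,0],"fingers":0},{"dp":[-0.0616,-0.0402,0.0138],"delta_rot":[0,0,0],"fingers":0},{"dp":[-0.0616,-0.0402,0.0138],"delta_rot":[0,0,0],"fingers":0},{"dp":[-0.0616,-0.0402,0.0138],"delta_rot":[0,0,0],"fingers":0},{"dp":[-0.0616,-0.0402,0.0138],"delta_rot":[0,0,0],"fingers":0},{"dp":[-0.0616,-0.0402,0.0138],"delta_rot":[0,0,0],"fingers":0},{"dp":[-0.0616,-0.0402,0.0138],"delta_rot":[0,0,0],"fingers":0}]' 30
python3 -m crank '[{"dp":[-0.0616,-0.0402,0.0138],"delta_rot":[0,0,0],"fingers":0},{"dp":[-0.0616,-0.0402,0.0138],"delta_rot":[0,0,0],"fingers":0},{"dp":[-0.0616,-0.0402,0.0138],"delta_rot":[0,0,0],"fingers":0},{"dp":[0,0,0],"delta_rot":[0,0,0.0184],"fingers":0},{"dp":[0,0,0],"delta_rot":[0,0,0.0184],"fingers":0},{"dp":[0,0,0],"delta_rot":[0,0,0.0184],"fingers":0},{"dp":[0,0,0],"delta_rot":[0,0,0.0184],"fingers":0},{"dp":[0,0,0],"delta_rot":[0,0,0.0184],"fingers":0},{"dp":[0,0,0],"delta_rot":[0,0,0.0184],"fingers":0},{"dp":[0,0,0],"delta_rot":[0,0,0.0184],"fingers":0},{"dp":[0,0,0],"delta_rot":[0,0,0],"fingers":0}]'
python3 plan.py .529 .1934 .12 .45
```

```text
t: 1.1
tcp_pos: [0.4565, 0.2744, 0.2205]
tool_rot: [0.13, 0.992, -0.0, -0.0]
force: [0.2, 0.3, -0.7]
finger_gap: 0.501
gripper_force: 0.0
t: 2.02
tcp_pos: [0.5293, 0.1939, 0.2001]
tool_rot: [0.51, 0.86, -0.0, -0.0]
force: [-0.5, 0.9, -0.2]
finger_gap: 0.501
gripper_force: 0.0
dp(norm) [-0.0006 -0.0009  0.1601] rows>= 1.9 tool z turn(norm) 0.0079 yaw now 0.4998
```

```bash
python3 -m crank '[{"dp":[0,0,0.0567],"delta_rot":[0,0,0],"fingers":-0.05},{"dp":[0,0,0.0567],"delta_rot":[0,0,0],"fingers":-0.05},{"dp":[0,0,0.0567],"delta_rot":[0,0,0],"fingers":-0.05},{"dp":[0,0,0],"delta_rot":[0,0,0],"fingers":-0.05}]'
python3 - <<'E'
from h import *
im=[]
for n,(x0,y0,x1,y1) in (("top",(145,160,245,260)),("side",(200,120,300,220))):
    p,d=manip.snapshot(n); im.append(cv2.resize(p[y0:y1,x0:x1,::-1],(400,400),interpolation=cv2.INTER_CUBIC))
cv2.imwrite("pics/a1.png",np.hstack(im))
E
```

```text
t: 2.35
tcp_pos: [0.5265, 0.1933, 0.1107]
tool_rot: [0.508, 0.861, -0.003, -0.004]
force: [0.4, -1.4, 0.2]
finger_gap: 0.472
gripper_force: 0.0
```

View pics/a1.png

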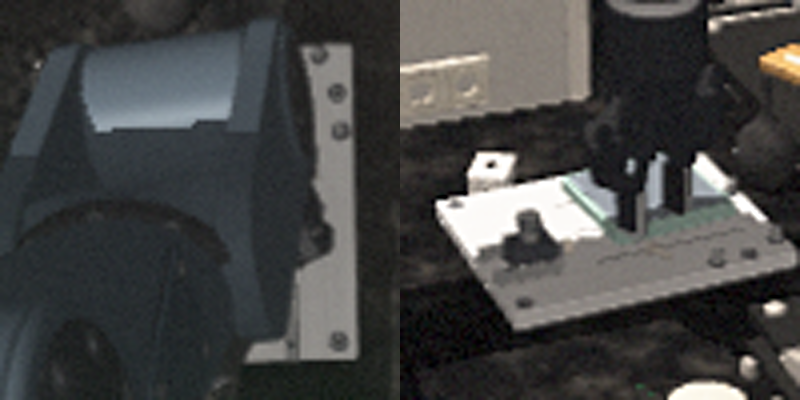

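The side half shows the fingertips at about (638,232) and (675,212), straddling the line to the screw. The top view is blocked by the arm. I'll compare the tips with the projected pose to get the side camera's bias.

Run:
```python
from plan import *
s=manip.sense(); p=s["tcp_pos"]; A=R.from_quat(s["tool_rot"]).as_matrix(); print(p.round(4))
for L in (.066,.070,.073): print(L, proj("side",[p+A@[0,sg*.020,L] for sg in(-1,1)]).round(1).tolist())
print("screw side at z19.5", w2f(onz("side",(264.6,182),.0195)[0]), onz("side",(264.6,182),.0195))
print(proj("side",[[.529,.1934,.0195]]))
```

```text
[0.529  0.1939 0.1146]
0.066 [[258.7, 175.1], [267.8, 170.0]]
0.07 [[258.7, 176.3], [267.8, 171.2]]
0.073 [[258.7, 177.2], [267.8, 172.1]]
screw side at z19.5 [ 13.17620503 -60.88876659] [[0.53065925 0.1887882  0.0195    ]]
[[263.52267874 181.35715937]]
```

```bash
python3 -m crank '[{"dp":[0,0,0.025],"delta_rot":[0,0,0],"fingers":-0.05},{"dp":[0,0,0.015],"delta_rot":[0,0,0],"fingers":-0.05},{"dp":[0,0,0.0095],"delta_rot":[0,0,0],"fingers":-0.05},{"dp":[0,0,0],"delta_rot":[0,0,0],"fingers":-0.05},{"dp":[0,0,0],"delta_rot":[0,0,0],"fingers":-1},{"dp":[0,0,0],"delta_rot":[0,0,0],"fingers":-1},{"dp":[0,0,0],"delta_rot":[0,0,0],"fingers":-1},{"dp":[0,0,0],"delta_rot":[0,0,0],"fingers":-1},{"dp":[0,0,0],"delta_rot":[0,0,0],"fingers":-1},{"dp":[0,0,0],"delta_rot":[0,0,0],"fingers":-1}]' 25
python3 -m crank '[{"dp":[0,0,-0.02],"delta_rot":[0,0,0],"fingers":-1},{"dp":[0,0,-0.04],"delta_rot":[0,0,0],"fingers":-1},{"dp":[0,0,-0.06],"delta_rot":[0,0,0],"fingers":-1},{"dp":[0,0,0],"delta_rot":[0,0,0],"fingers":-1}]'
python3 plan.py .46 .09 .15 .45
```

```text
t: 3.28
tcp_pos: [0.5298, 0.194, 0.0911]
tool_rot: [0.509, 0.861, 0.0, 0.0]
force: [-0.7, -0.0, 4.1]
finger_gap: 0.09
gripper_force: 24.7
t: 3.62
tcp_pos: [0.532, 0.1945, 0.1553]
tool_rot: [0.509, 0.861, 0.003, 0.003]
force: [0.5, 0.4, 0.3]
finger_gap: 0.086
gripper_force: 24.4
dp(norm) [-0.1139 -0.2268  0.009 ] rows>= 3.0 tool z turn(norm) 0.0083 yaw now 0.502
```

```bash
python3 - <<'E'
from h import *
P=cloud("top",np.load("pics/top0.npz")["d"])
for r in (.03,.06,.09):
    k=(np.hypot(P[...,0]-.46,P[...,1]-.09)<r); print(r,P[k][:,2].max().round(4),np.median(P[k][:,2]).round(4))
E
python3 -m crank '[{"dp":[-0.0285,-0.0567,0],"delta_rot":[0,0,0],"fingers":-1},{"dp":[-0.0285,-0.0567,0],"delta_rot":[0,0,0],"fingers":-1},{"dp":[-0.0285,-0.0567,0],"delta_rot":[0,0,0],"fingers":-1},{"dp":[-0.0285,-0.0567,0],"delta_rot":[0,0,0],"fingers":-1},{"dp":[0,0,0.04],"delta_rot":[0,0,0],"fingers":-1},{"dp":[0,0,0.04],"delta_rot":[0,0,0],"fingers":-1},{"dp":[0,0,0.04],"delta_rot":[0,0,0],"fingers":-1},{"dp":[0,0,0.015],"delta_rot":[0,0,0],"fingers":-1},{"dp":[0,0,0],"delta_rot":[0,0,0],"fingers":-1},{"dp":[0,0,0],"delta_rot":[0,0,0],"fingers":-1}]'
```

```text
0.03 0.0063 0.0009
0.06 0.0083 0.001
0.09 0.0202 0.0014
t: 4.45
tcp_pos: [0.4575, 0.0895, 0.0831]
tool_rot: [0.509, 0.861, -0.0, -0.0]
force: [-0.3, 0.4, -0.6]
finger_gap: 0.087
gripper_force: 24.4
```

```bash
python3 -m crank '[{"dp":[0,0,0.006],"delta_rot":[0,0,0],"fingers":-1},{"dp":[0,0,0.003],"delta_rot":[0,0,0],"fingers":-1},{"dp":[0,0,0],"delta_rot":[0,0,0],"fingers":-1}]'
python3 -m crank '[{"dp":[0,0,0.002],"delta_rot":[0,0,0],"fingers":-1},{"dp":[0,0,0],"delta_rot":[0,0,0],"fingers":-1}]'
```

```text
t: 4.7
tcp_pos: [0.4578, 0.0896, 0.0791]
tool_rot: [0.509, 0.861, 0.0, 0.001]
force: [-0.5, 0.8, 0.5]
finger_gap: 0.089
gripper_force: 24.4
t: 4.87
tcp_pos: [0.4577, 0.0895, 0.0779]
tool_rot: [0.509, 0.861, 0.0, 0.0]
force: [-0.5, 0.4, -0.4]
finger_gap: 0.086
gripper_force: 24.4
```

```bash
python3 -m crank '[{"dp":[0,0,0],"delta_rot":[0,0,0],"fingers":-0.8},{"dp":[0,0,0],"delta_rot":[0,0,0],"fingers":-0.4},{"dp":[0,0,0],"delta_rot":[0,0,0],"fingers":-0.3},{"dp":[0,0,-0.02],"delta_rot":[0,0,0],"fingers":-0.3},{"dp":[0,0,-0.08],"delta_rot":[0,0,0],"fingers":-0.3},{"dp":[0,0,-0.08],"delta_rot":[0,0,0],"fingers":0.4},{"dp":[0,0,-0.04],"delta_rot":[0,0,0],"fingers":0.4},{"dp":[0,0,0],"delta_rot":[0,0,0],"fingers":0.4}]'
python3 - <<'E'
from plan import *
T=lambda X:(np.array(X)+.5)/6-.5+[145,160]
W=onz("top",T([(178,130),(385,110),(403,318),(190,342)]),.026)[:,:2]
F=np.array([w2f(w) for w in W]); print(F.round(1).tolist(),F.mean(0))
print("sides",[np.linalg.norm(F[i]-F[i-1]).round(1) for i in range(4)])
print("yaw",np.arctan2(*( (F[1]-F[0])[::1])) , )
for k in ((307,90),(480,80),(512,195)): print(w2f(onz("top",T(k),.024)[0]).round(1))
c=F.mean(0); t=f2w(c[0],c[1]+50+30); print(t); plan(*t,.16,TH)
p,d=manip.snapshot("top"); crop(p,225,170,285,250,7,"pics/s1.png")
E
```

```text
t: 5.53
tcp_pos: [0.4596, 0.0895, 0.1922]
tool_rot: [0.509, 0.861, 0.002, 0.004]
force: [1.0, 0.1, -0.3]
finger_gap: 0.698
gripper_force: 0.0
[[83.3, 70.5], [89.2, -25.9], [-7.6, -33.1], [-15.3, 65.2]] [37.39912784 19.19673324]
sides [np.float64(98.8), np.float64(96.6), np.float64(97.1), np.float64(98.6)]
yaw 3.080358532862704
[100.3  10.8]
[102.1 -69.8]
[ 47.8 -83.8]
[0.54643206 0.34992583]
dp(norm) [0.3733 0.4023 0.0657] rows>= 6.6 tool z turn(norm) 0.0715 yaw now 0.502
```

```bash
sed -i 's/C=np.array(.*); TH=.0526/C=np.array([.5137,.2474]); TH=.0526/' plan.py
python3 - <<'E'
from plan import *
T=lambda X:(np.array(X)+.5)/6-.5+[145,160]
print("holder",w2f(onz("top",T((68,118)),.051)[0]),w2f(onz("top",T((55,97)),.04)[0]))
t=f2w(36,91); print(t); plan(*t,.16,TH)
E
```

```text
holder [ 86.78585202 114.64249568] [ 98.80931852 124.54092214]
[0.54486582 0.34016687]
dp(norm) [0.3569 0.392  0.0616] rows>= 6.4 tool z turn(norm) 0.0715 yaw now 0.5019
```

View pics/s1.png

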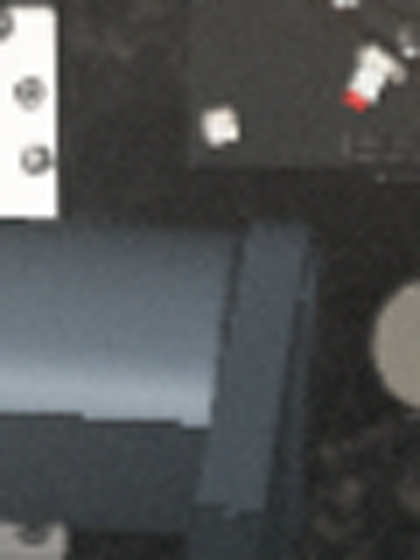

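The arm still hides the screw in this view, so I'll check it later. The holder is at fixture (87,115), which leaves clearance.

```bash
python3 -m crank '[{"dp":[0.0446,0.049,0],"delta_rot":[0,0,0],"fingers":-0.1},{"dp":[0.0446,0.049,0],"delta_rot":[0,0,0],"fingers":-0.1},{"dp":[0.0446,0.049,0],"delta_rot":[0,0,0],"fingers":-0.1},{"dp":[0.0446,0.049,0],"delta_rot":[0,0,0],"fingers":-0.1},{"dp":[0.0446,0.049,0],"delta_rot":[0,0,0],"fingers":-0.1},{"dp":[0.0446,0.049,0],"delta_rot":[0,0,0],"fingers":-0.1},{"dp":[0.0446,0.049,0],"delta_rot":[0,0,0],"fingers":-0.1},{"dp":[0.0446,0.049,0],"delta_rot":[0,0,0.018],"fingers":-0.1},{"dp":[0,0,0],"delta_rot":[0,0,0.018],"fingers":-0.1},{"dp":[0,0,0],"delta_rot":[0,0,0.018],"fingers":-0.1},{"dp":[0,0,0],"delta_rot":[0,0,0.0175],"fingers":-0.1},{"dp":[0,0,0],"delta_rot":[0,0,0],"fingers":-0.1}]'
python3 - <<'E'
from plan import *
plan(*f2w(36,90),.11,TH); print(w2f(manip.sense()["tcp_pos"]))
E
```

```text
t: 6.58
tcp_pos: [0.5425, 0.3401, 0.1858]
tool_rot: [0.689, 0.725, -0.002, -0.001]
force: [-0.7, -0.3, 0.8]
finger_gap: 0.45
gripper_force: 0.0
dp(norm) [-0.0019  0.0052  0.1515] rows>= 1.8 tool z turn(norm) -0.0002 yaw now 0.0512
[33.64950629 91.01966353]
```

```bash
python3 -m crank '[{"dp":[-0.0019,0.005,0.05],"delta_rot":[0,0,0],"fingers":-0.1},{"dp":[0,0,0.05],"delta_rot":[0,0,0],"fingers":-0.1},{"dp":[0,0,0.05],"delta_rot":[0,0,0],"fingers":-0.1},{"dp":[0,0,0.02],"delta_rot":[0,0,0],"fingers":-0.1},{"dp":[0,0,0.015],"delta_rot":[0,0,0],"fingers":-0.1},{"dp":[0,0,0],"delta_rot":[0,0,0],"fingers":-0.1},{"dp":[0,0,0],"delta_rot":[0,0,0],"fingers":-0.1}]'
python3 - <<'E'
from h import *
p,d=manip.snapshot("side"); crop(p,205,140,305,210,8,"pics/b1.png")
p,d=manip.snapshot("top"); crop(p,135,150,295,270,5,"pics/b1t.png")
E
```

```text
t: 7.17
tcp_pos: [0.5464, 0.3393, 0.0953]
tool_rot: [0.688, 0.726, 0.0, 0.0]
force: [-0.7, 1.0, 0.6]
finger_gap: 0.448
gripper_force: 0.0
```

View pics/b1.png

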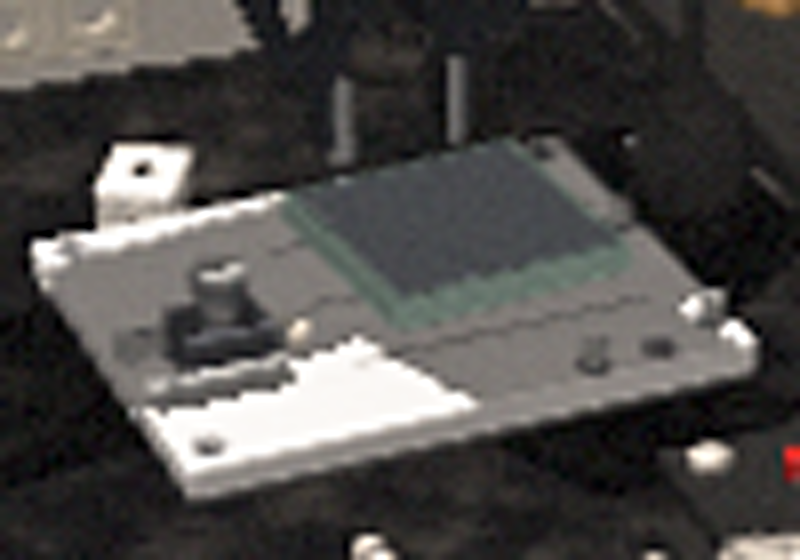

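The fingertips, at (345,163) and (457,140), stand behind the mirror's left edge, a few mm above bed level. The bed is clear of the screw. I'll push toward the end dowel.

```bash
python3 -m crank '[{"dp":[0,0,0.007],"delta_rot":[0,0,0],"fingers":-0.1},{"dp":[-0.004,0,0],"delta_rot":[0,0,0],"fingers":-0.1},{"dp":[-0.004,0,0],"delta_rot":[0,0,0],"fingers":-0.1},{"dp":[-0.004,0,0],"delta_rot":[0,0,0],"fingers":-0.1},{"dp":[-0.004,0,0],"delta_rot":[0,0,0],"fingers":-0.1},{"dp":[-0.004,0,0],"delta_rot":[0,0,0],"fingers":-0.1},{"dp":[-0.004,0,0],"delta_rot":[0,0,0],"fingers":-0.1}]'
python3 -m crank '[{"dp":[-0.004,0,0],"delta_rot":[0,0,0],"fingers":-0.1},{"dp":[-0.004,0,0],"delta_rot":[0,0,0],"fingers":-0.1},{"dp":[-0.004,0,0],"delta_rot":[0,0,0],"fingers":-0.1},{"dp":[-0.004,0,0],"delta_rot":[0,0,0],"fingers":-0.1}]'
python3 -c "
from plan import *
s=manip.sense();print(w2f(s['tcp_pos']),s['force'])"
```

```text
t: 7.85
tcp_pos: [0.5473, 0.3275, 0.092]
tool_rot: [0.688, 0.725, 0.001, 0.0]
force: [0.3, 1.7, 1.7]
finger_gap: 0.446
gripper_force: 0.9
t: 8.18
tcp_pos: [0.5473, 0.3192, 0.0917]
tool_rot: [0.688, 0.725, 0.0, 0.0]
force: [-0.6, 1.8, 1.2]
finger_gap: 0.452
gripper_force: 1.1
[37.36333211 69.9799856 ] [-0.57121541  1.82164231  1.16558641]
```

```bash
python3 -m crank '[{"dp":[-0.005,0,0],"delta_rot":[0,0,0],"fingers":-0.1},{"dp":[-0.005,0,0],"delta_rot":[0,0,0],"fingers":-0.1},{"dp":[-0.005,0,0],"delta_rot":[0,0,0],"fingers":-0.1},{"dp":[-0.005,0,0],"delta_rot":[0,0,0],"fingers":-0.1},{"dp":[-0.005,0,0],"delta_rot":[0,0,0],"fingers":-0.1},{"dp":[-0.005,0,0],"delta_rot":[0,0,0],"fingers":-0.1},{"dp":[-0.005,0,0],"delta_rot":[0,0,0],"fingers":-0.1},{"dp":[-0.005,0,0],"delta_rot":[0,0,0],"fingers":-0.1},{"dp":[-0.005,0,0],"delta_rot":[0,0,0],"fingers":-0.1},{"dp":[-0.005,0,0],"delta_rot":[0,0,0],"fingers":-0.1},{"dp":[-0.002,0,0],"delta_rot":[0,0,0],"fingers":-0.1},{"dp":[0,0,0],"delta_rot":[0,0,0],"fingers":-0.1}]'
python3 - <<'E'
from plan import *
s=manip.sense();print(w2f(s['tcp_pos']),s['force'])
p,d=manip.snapshot("side"); crop(p,205,140,305,210,8,"pics/b2.png")
E
```

```text
t: 9.18
tcp_pos: [0.5485, 0.2929, 0.0915]
tool_rot: [0.688, 0.725, -0.0, 0.0]
force: [0.2, 0.8, 0.7]
finger_gap: 0.446
gripper_force: 0.3
[37.1558993  43.55714914] [0.24022496 0.76315066 0.68201144]
```

View pics/b2.png

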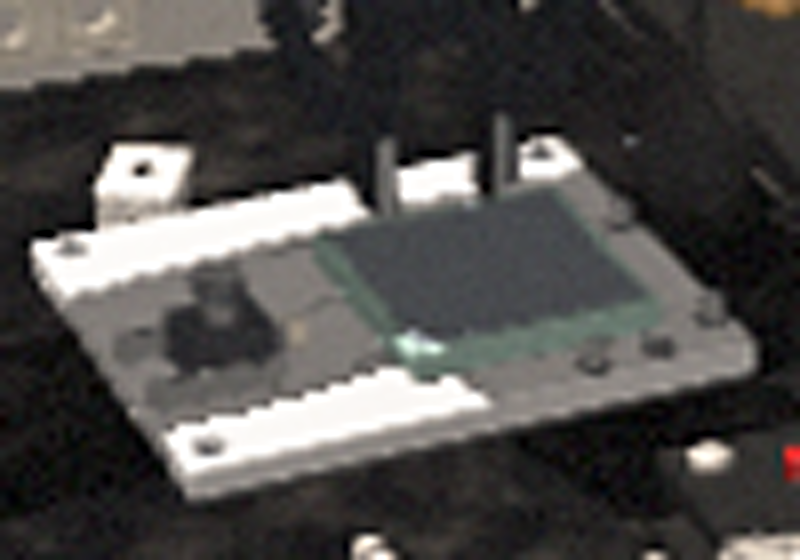

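The mirror now sits square to the bed, its near edge about 10 mm from the end dowel at (597,355). I'll continue more slowly.

```bash
python3 -m crank '[{"dp":[-0.003,0,0],"delta_rot":[0,0,0],"fingers":-0.1},{"dp":[-0.003,0,0],"delta_rot":[0,0,0],"fingers":-0.1},{"dp":[-0.003,0,0],"delta_rot":[0,0,0],"fingers":-0.1},{"dp":[-0.003,0,0],"delta_rot":[0,0,0],"fingers":-0.1},{"dp":[-0.002,0,0],"delta_rot":[0,0,0],"fingers":-0.1}]'
python3 -m crank '[{"dp":[-0.001,0,0],"delta_rot":[0,0,0],"fingers":-0.1},{"dp":[-0.001,0,0],"delta_rot":[0,0,0],"fingers":-0.1},{"dp":[-0.001,0,0],"delta_rot":[0,0,0],"fingers":-0.1}]'
python3 -c "
from plan import *
s=manip.sense();print(w2f(s['tcp_pos']),s['force'])"
```

```text
t: 9.65
tcp_pos: [0.5487, 0.2861, 0.0914]
tool_rot: [0.688, 0.725, -0.0, -0.0]
force: [0.7, 1.5, -0.0]
finger_gap: 0.452
gripper_force: 0.6
t: 9.9
tcp_pos: [0.5489, 0.2847, 0.0915]
tool_rot: [0.688, 0.725, -0.0, -0.0]
force: [-0.1, 1.4, -0.2]
finger_gap: 0.45
gripper_force: 0.5
[37.08498888 35.41107592] [-0.10046784  1.41655211 -0.17993073]
```

```bash
python3 -m crank '[{"dp":[-0.001,0,0],"delta_rot":[0,0,0],"fingers":-0.1},{"dp":[-0.001,0,0],"delta_rot":[0,0,0],"fingers":-0.1}]' | grep -E 'tcp|force'; python3 -m crank '[{"dp":[-0.001,0,0],"delta_rot":[0,0,0],"fingers":-0.1},{"dp":[0,0,0],"delta_rot":[0,0,0],"fingers":-0.1}]'| grep -E 'tcp|force'
```

```text
tcp_pos: [0.549, 0.2838, 0.0916]
force: [0.3, 0.7, -0.6]
gripper_force: 0.5
tcp_pos: [0.549, 0.2833, 0.0916]
force: [-0.4, 0.6, -0.7]
gripper_force: 0.3
```

```bash
python3 -m crank '[{"dp":[-0.001,0,0],"delta_rot":[0,0,0],"fingers":-0.1},{"dp":[-0.001,0,0],"delta_rot":[0,0,0],"fingers":-0.1}]' | grep -E 'tcp|force'; python3 -m crank '[{"dp":[-0.001,0,0],"delta_rot":[0,0,0],"fingers":-0.1},{"dp":[0,0,0],"delta_rot":[0,0,0],"fingers":-0.1}]'| grep -E 'tcp|force'
```

```text
tcp_pos: [0.5491, 0.2824, 0.0916]
force: [-0.7, 2.9, -0.4]
gripper_force: 1.2
tcp_pos: [0.5491, 0.2823, 0.0916]
force: [-0.3, 3.4, -0.3]
gripper_force: 1.7
```

```bash
python3 -m crank '[{"dp":[-0.001,0,0],"delta_rot":[0,0,0],"fingers":-0.1},{"dp":[0,0,0],"delta_rot":[0,0,0],"fingers":-0.1}]' | grep -E 'tcp|force'; python3 -m crank '[{"dp":[-0.001,0,0],"delta_rot":[0,0,0],"fingers":-0.1},{"dp":[0,0,0],"delta_rot":[0,0,0],"fingers":-0.1}]'| grep -E 'tcp|force'
```

```text
tcp_pos: [0.5492, 0.2821, 0.0917]
force: [-1.0, 6.2, -0.6]
gripper_force: 2.6
tcp_pos: [0.5492, 0.282, 0.0917]
force: [-1.3, 6.7, -0.6]
gripper_force: 3.2
```

```bash
python3 -m crank '[{"dp":[0.01,0,0],"delta_rot":[0,0,0],"fingers":-0.1},{"dp":[0.02,0,0],"delta_rot":[0,0,0],"fingers":-0.1},{"dp":[0,0,-0.05],"delta_rot":[0,0,0],"fingers":-0.1},{"dp":[0,0,-0.06],"delta_rot":[0,0,0],"fingers":-0.1},{"dp":[0,0,-0.05],"delta_rot":[0,0,-0.0192],"fingers":0.4},{"dp":[0,0,0],"delta_rot":[0,0,-0.0192],"fingers":0.4},{"dp":[0,0,0],"delta_rot":[0,0,-0.0192],"fingers":0.4},{"dp":[0,0,0],"delta_rot":[0,0,-0.0192],"fingers":0.4},{"dp":[0,0,0],"delta_rot":[0,0,-0.0192],"fingers":0.4},{"dp":[0,0,0],"delta_rot":[0,0,-0.0192],"fingers":0.4},{"dp":[0,0,0],"delta_rot":[0,0,-0.0192],"fingers":0.4},{"dp":[0,0,0],"delta_rot":[0,0,-0.0192],"fingers":0.4}]'
python3 -m crank '[{"dp":[0,0,0],"delta_rot":[0,0,-0.0192],"fingers":0.4},{"dp":[0,0,0],"delta_rot":[0,0,-0.0192],"fingers":0.4},{"dp":[0,0,0],"delta_rot":[0,0,-0.0192],"fingers":0.4},{"dp":[0,0,0],"delta_rot":[0,0,-0.0192],"fingers":0.4},{"dp":[0,0,0],"delta_rot":[0,0,-0.0192],"fingers":0.4},{"dp":[0,0,0],"delta_rot":[0,0,0],"fingers":0.4}]'
python3 - <<'E'
from plan import *
plan(*f2w(-33,-28),.16,TH+np.pi/2)
E
```

```text
t: 11.9
tcp_pos: [0.5484, 0.296, 0.1717]
tool_rot: [0.27, 0.963, -0.0, 0.0]
force: [0.4, 0.0, -0.3]
finger_gap: 0.701
gripper_force: 0.0
t: 12.4
tcp_pos: [0.5484, 0.296, 0.1717]
tool_rot: [-0.026, 1.0, -0.0, 0.0]
force: [-0.3, -0.2, 0.5]
finger_gap: 0.698
gripper_force: 0.0
dp(norm) [ 0.1404 -0.1494  0.0234] rows>= 2.5 tool z turn(norm) -0.0 yaw now 1.6233
```

```bash
python3 -m crank '[{"dp":[0.0351,-0.0373,0],"delta_rot":[0,0,0],"fingers":0.4},{"dp":[0.0351,-0.0373,0],"delta_rot":[0,0,0],"fingers":0.4},{"dp":[0.0351,-0.0373,0],"delta_rot":[0,0,0],"fingers":0.4},{"dp":[0.0351,-0.0373,0],"delta_rot":[0,0,0],"fingers":0.4},{"dp":[0,0,0],"delta_rot":[0,0,0],"fingers":0.4},{"dp":[0,0,0.05],"delta_rot":[0,0,0],"fingers":0.4},{"dp":[0,0,0.05],"delta_rot":[0,0,0],"fingers":0.4},{"dp":[0,0,0.04],"delta_rot":[0,0,0],"fingers":0.4},{"dp":[0,0,0.01],"delta_rot":[0,0,0],"fingers":0.4},{"dp":[0,0,0],"delta_rot":[0,0,0],"fingers":0.4},{"dp":[0,0,0],"delta_rot":[0,0,0],"fingers":0.4}]'
python3 - <<'E'
from plan import *
s=manip.sense();print(w2f(s['tcp_pos']))
p,d=manip.snapshot("side"); crop(p,205,140,305,210,8,"pics/b3.png")
E
```

```text
t: 13.32
tcp_pos: [0.4825, 0.2182, 0.0969]
tool_rot: [-0.025, 1.0, -0.0, 0.0]
force: [-0.2, 0.1, -0.2]
finger_gap: 0.7
gripper_force: 0.0
[-32.68411476 -27.55503681]
```

View pics/b3.png

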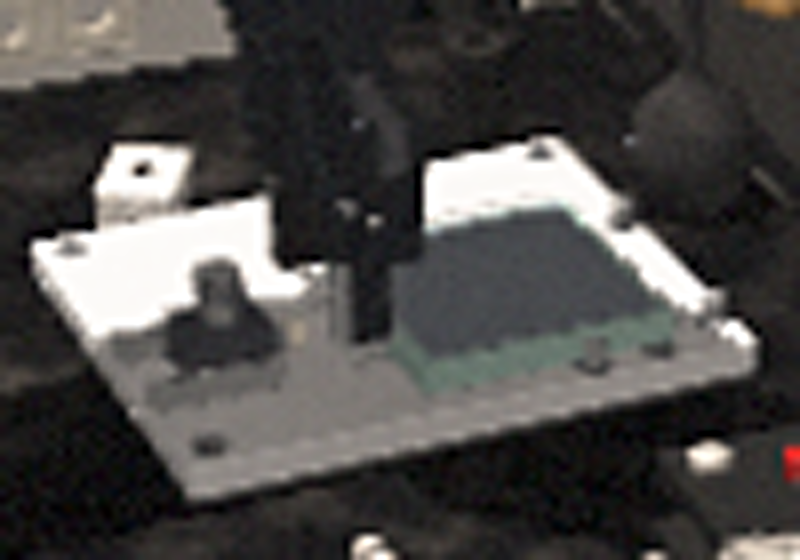

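Finger at (350–390, 342) stands between nose and mirror, clear of both. I'll lower a little and push in +x.

```bash
python3 -m crank '[{"dp":[0,0,0.006],"delta_rot":[0,0,0],"fingers":0.4},{"dp":[0,0,0.006],"delta_rot":[0,0,0],"fingers":0.4},{"dp":[0,0,0],"delta_rot":[0,0,0],"fingers":0.4}]'
python3 -m crank '[{"dp":[-0.004,0,0],"delta_rot":[0,0,0],"fingers":0.4},{"dp":[-0.004,0,0],"delta_rot":[0,0,0],"fingers":0.4},{"dp":[-0.003,0,0],"delta_rot":[0,0,0],"fingers":0.4},{"dp":[-0.003,0,0],"delta_rot":[0,0,0],"fingers":0.4},{"dp":[-0.003,0,0],"delta_rot":[0,0,0],"fingers":0.4},{"dp":[-0.003,0,0],"delta_rot":[0,0,0],"fingers":0.4},{"dp":[-0.003,0,0],"delta_rot":[0,0,0],"fingers":0.4},{"dp":[-0.003,0,0],"delta_rot":[0,0,0],"fingers":0.4}]'
python3 -c "
from plan import *
s=manip.sense();print(w2f(s['tcp_pos']),s['force'])"
```

```text
t: 13.62
tcp_pos: [0.4822, 0.2179, 0.0909]
tool_rot: [-0.025, 1.0, 0.0, 0.0]
force: [-0.6, -0.1, -0.3]
finger_gap: 0.704
gripper_force: 0.0
t: 14.28
tcp_pos: [0.4948, 0.2185, 0.0907]
tool_rot: [-0.025, 1.0, -0.0, -0.0]
force: [-4.0, 0.9, 4.0]
finger_gap: 0.704
gripper_force: 2.8
[-20.42581787 -27.85145432] [-3.95319108  0.86488548  4.02519007]
```

```bash
python3 -m crank '[{"dp":[0,0,0],"delta_rot":[0,0,0],"fingers":0.4}]' | grep -E 'tcp|force';python3 -m crank '[{"dp":[-0.001,0,0],"delta_rot":[0,0,0],"fingers":0.4},{"dp":[-0.001,0,0],"delta_rot":[0,0,0],"fingers":0.4}]' | grep -E 'tcp|force'
python3 - <<'E'
from plan import *
p,d=manip.snapshot("side"); np.savez("pics/side4.npz",p=p,d=d)
b=np.load("pics/side0.npz")
P=cloud("side",d)
# mirror face pixels (coated) : colour & height, centre in fixture frame by side camera, compared with the first picture
for q,dd in((b["p"],b["d"]),(p,d)):
    Q=cloud("side",dd); L=np.array([w2f(x) for x in Q[...,:2].reshape(-1,2)]).reshape(420,560,2); k=(Q[...,2]>.022)&(Q[...,2]<.034)&(L[...,0]>-30)&(L[...,0]<105)&(np.abs(L[...,1])<85)
    k&=cv2.morphologyEx(k.astype(np.uint8),cv2.MORPH_OPEN,np.ones((3,3)))>0
    m=L[k]; print(k.sum(),np.percentile(m,[1,99],axis=0).round(1).tolist(),np.median(Q[k][:,2]).round(4))
E
```

```text
tcp_pos: [0.4955, 0.2185, 0.0907]
force: [-3.2, 0.5, 2.7]
gripper_force: 2.4
tcp_pos: [0.4957, 0.2186, 0.0906]
force: [-4.6, 1.1, 5.4]
gripper_force: 3.4
511 [[-14.5, -32.6], [84.4, 67.7]] 0.026
468 [[-17.5, -81.2], [89.7, 18.3]] 0.0258
```

Run:
```python
from plan import *
# pose at picture b3
p=np.array([.4825,.2182,.0969]); q=[-.025,1,0,0]; A=R.from_quat(q).as_matrix()
for L in (.062,.066,.07,.074): 
    for yy in (-.0298,-.0443): print(L,yy,(((proj("side",[p+A@[x,yy,L] for x in(-.011,.011)])+[.9,1]-[205,140]+.5)*8)).round(0).tolist())
s=manip.sense(); print(s["ft_torque"],s["force"],s["tcp_pos"])
```

```text
0.062 -0.0298 [[394.0, 328.0], [336.0, 341.0]]
0.062 -0.0443 [[409.0, 347.0], [351.0, 359.0]]
0.066 -0.0298 [[394.0, 338.0], [337.0, 350.0]]
0.066 -0.0443 [[409.0, 357.0], [351.0, 369.0]]
0.07 -0.0298 [[394.0, 348.0], [337.0, 360.0]]
0.07 -0.0443 [[409.0, 366.0], [352.0, 379.0]]
0.074 -0.0298 [[394.0, 357.0], [337.0, 370.0]]
0.074 -0.0443 [[409.0, 376.0], [352.0, 389.0]]
[0.1951578  0.71428852 0.00533684] [-4.30351841  1.32096457  4.29368349] [0.4958234  0.21856934 0.09064191]
```

Tip length at this opening comes out at about 64 mm, so the tips are riding on the glass rim. I'll lift straight off, back away, and come in lower.

```bash
python3 -m crank '[{"dp":[0,0,-0.02],"delta_rot":[0,0,0],"fingers":0.4},{"dp":[0.02,0,0],"delta_rot":[0,0,0],"fingers":0.4},{"dp":[0.012,0,0],"delta_rot":[0,0,0],"fingers":0.4},{"dp":[0,0,0],"delta_rot":[0,0,0],"fingers":0.4}]'
python3 - <<'E'
from plan import *
s=manip.sense();print(w2f(s['tcp_pos']))
p,d=manip.snapshot("side"); np.savez("pics/side5.npz",p=p,d=d); Q=cloud("side",d)
b=np.load("pics/side0.npz")
im=[]
for q in(b["p"],np.load("pics/side4.npz")["p"],p): im.append(cv2.resize(q[155:195,230:300,::-1],(420,240),interpolation=cv2.INTER_CUBIC))
cv2.imwrite("pics/c5.png",np.vstack(im[1:]))
# green rim bottom corner / rim pixels
h=cv2.cvtColor(p,cv2.COLOR_RGB2HSV); k=(h[...,0]>60)&(h[...,0]<95)&(h[...,1]>40); k[:150]=0;k[200:]=0;k[:,:230]=0;k[:,300:]=0
L=np.array([w2f(x) for x in Q[...,:2][k]]); Z=Q[...,2][k]; print(k.sum(),"rim pts x/y pct",np.percentile(L,[2,10,50,90,98],axis=0).round(1).tolist())
E
```

```text
t: 14.92
tcp_pos: [0.4785, 0.2175, 0.1007]
tool_rot: [-0.025, 1.0, -0.0, -0.001]
force: [-1.4, 0.1, -0.2]
finger_gap: 0.698
gripper_force: 0.0
[-36.759286  -28.0011164]
54 rim pts x/y pct [[-51.4, -125.2], [-48.4, -121.0], [33.1, -72.4], [134.0, 43.4], [162.4, 114.3]]
```

```bash
python3 -m crank '[{"dp":[0,0,0.01],"delta_rot":[0,0,0],"fingers":0.4},{"dp":[0,0,0.01],"delta_rot":[0,0,0],"fingers":0.4},{"dp":[0,0,0.01],"delta_rot":[0,0,0],"fingers":0.4},{"dp":[0,0,0.004],"delta_rot":[0,0,0],"fingers":0.4},{"dp":[0,0,0],"delta_rot":[0,0,0],"fingers":0.4}]'| grep -E 'tcp|force'
python3 -m crank '[{"dp":[0,0,0.002],"delta_rot":[0,0,0],"fingers":0.4},{"dp":[0,0,0],"delta_rot":[0,0,0],"fingers":0.4}]'| grep -E 'tcp|force'
python3 -m crank '[{"dp":[0,0,0.002],"delta_rot":[0,0,0],"fingers":0.4},{"dp":[0,0,0],"delta_rot":[0,0,0],"fingers":0.4}]'| grep -E 'tcp|force'
```

```text
tcp_pos: [0.4798, 0.2176, 0.0826]
force: [-0.1, -0.1, -1.1]
gripper_force: 0.0
tcp_pos: [0.4801, 0.2177, 0.0824]
force: [0.6, -0.2, -0.4]
gripper_force: 0.0
tcp_pos: [0.4802, 0.2178, 0.0817]
force: [0.5, -0.4, -0.2]
gripper_force: 0.0
```

No bed contact at 0.0817, so the shorter tip length holds. I'll push again in +x.

```bash
python3 -m crank '[{"dp":[-0.004,0,0],"delta_rot":[0,0,0],"fingers":0.4},{"dp":[-0.004,0,0],"delta_rot":[0,0,0],"fingers":0.4},{"dp":[-0.003,0,0],"delta_rot":[0,0,0],"fingers":0.4},{"dp":[-0.003,0,0],"delta_rot":[0,0,0],"fingers":0.4},{"dp":[-0.003,0,0],"delta_rot":[0,0,0],"fingers":0.4},{"dp":[-0.003,0,0],"delta_rot":[0,0,0],"fingers":0.4}]'
python3 -m crank '[{"dp":[-0.003,0,0],"delta_rot":[0,0,0],"fingers":0.4},{"dp":[-0.003,0,0],"delta_rot":[0,0,0],"fingers":0.4},{"dp":[-0.003,0,0],"delta_rot":[0,0,0],"fingers":0.4}]'| grep -E 'tcp|force'
python3 -c "
from plan import *
s=manip.sense();print(w2f(s['tcp_pos']),s['force'])"
```

```text
t: 16.22
tcp_pos: [0.4897, 0.2182, 0.0816]
tool_rot: [-0.025, 1.0, -0.0, -0.001]
force: [-1.7, -0.1, 1.5]
finger_gap: 0.697
gripper_force: 1.1
tcp_pos: [0.4943, 0.2184, 0.0817]
force: [-0.4, 0.0, 2.2]
gripper_force: 1.1
[-20.88123519 -27.89779712] [-0.44572275  0.03447955  2.17480205]
```

```bash
python3 -m crank '[{"dp":[-0.002,0,0],"delta_rot":[0,0,0],"fingers":0.4},{"dp":[-0.002,0,0],"delta_rot":[0,0,0],"fingers":0.4}]'| grep -E 'tcp|force'; python3 -m crank '[{"dp":[-0.002,0,0],"delta_rot":[0,0,0],"fingers":0.4},{"dp":[-0.002,0,0],"delta_rot":[0,0,0],"fingers":0.4}]'| grep -E 'tcp|force'
```

```text
tcp_pos: [0.4954, 0.2185, 0.0816]
force: [-5.2, 1.2, 6.5]
gripper_force: 3.5
tcp_pos: [0.4958, 0.2186, 0.0816]
force: [-7.5, 0.9, 9.6]
gripper_force: 4.9
```

It stops again at the same x, about 6 mm short, so something else is wrong. I'll move the arm clear and measure the mirror properly from the top.

```bash
python3 -m crank '[{"dp":[0.01,0,0],"delta_rot":[0,0,0],"fingers":0.4},{"dp":[0.01,0,0],"delta_rot":[0,0,0],"fingers":0.4},{"dp":[0,0,-0.07],"delta_rot":[0,0,0],"fingers":0.4},{"dp":[0,0,-0.08],"delta_rot":[0,0,0],"fingers":0.4},{"dp":[0,0,-0.08],"delta_rot":[0,0,0],"fingers":0.4},{"dp":[0.06,0.05,-0.02],"delta_rot":[0,0,0],"fingers":0.4},{"dp":[0.06,0.05,-0.02],"delta_rot":[0,0,0],"fingers":0.4},{"dp":[0.06,0.05,0],"delta_rot":[0,0,0],"fingers":0.4},{"dp":[0.06,0.05,0],"delta_rot":[0,0,0],"fingers":0.4},{"dp":[0.06,0.05,0],"delta_rot":[0,0,0],"fingers":0.4},{"dp":[0.06,0.05,0],"delta_rot":[0,0,0],"fingers":0.4},{"dp":[0.06,0.05,0],"delta_rot":[0,0,0],"fingers":0.4}]'
python3 -m crank '[{"dp":[0.06,0.05,0],"delta_rot":[0,0,0],"fingers":0.4},{"dp":[0.06,0.05,0],"delta_rot":[0,0,0],"fingers":0.4},{"dp":[0.06,0.05,0],"delta_rot":[0,0,0],"fingers":0.4},{"dp":[0,0,0],"delta_rot":[0,0,0],"fingers":0.4}]' | grep tcp
cat > mm.py <<'E'
from plan import *
def mirror(p):
    g=p.astype(int); w=g[160:252,168:236]; k=((w.max(2)-w.min(2)<40)&(w.mean(2)>120)&(w.mean(2)<200)).astype(np.uint8)
    k=cv2.morphologyEx(k,cv2.MORPH_OPEN,np.ones((5,5),np.uint8)); n,l,s,c=cv2.connectedComponentsWithStats(k); i=1+s[1:,4].argmax()
    v,u=np.nonzero(l==i); W=onz("top",np.c_[u+168,v+160],.0268)[:,:2]; F=np.array([w2f(x) for x in W])
    return s[i,4],F.mean(0).round(1),[x for x in cv2.minAreaRect(F.astype(np.float32))]
if __name__=="__main__":
    p,d=manip.snapshot("top"); np.savez("pics/top6.npz",p=p,d=d); s,ds=manip.snapshot("side"); np.savez("pics/side6.npz",p=s,d=ds)
    print(mirror(np.load("pics/top0.npz")["p"])); print(mirror(p))
E
python3 mm.py
```

```text
t: 17.8
tcp_pos: [0.2689, 0.3834, 0.2167]
tool_rot: [-0.025, 1.0, 0.001, 0.001]
force: [0.6, 0.5, -0.5]
finger_gap: 0.699
gripper_force: 0.0
tcp_pos: [0.1716, 0.4559, 0.2167]
(np.int32(1031), array([38.5, 23.5]), [(38.795440673828125, 23.579448699951172), (90.03764343261719, 88.86495971679688), 4.42008638381958])
(np.int32(1034), array([ 42.9, -25.8]), [(42.13957214355469, -25.44159698486328), (88.82209777832031, 88.99526977539062), 87.9404296875])
```

Run:
```python
from h import *
p=np.load("pics/top6.npz")["p"];s=np.load("pics/side6.npz")["p"]
a=cv2.resize(p[165:225,170:240,::-1],(420,360),interpolation=cv2.INTER_CUBIC); b=cv2.resize(s[155:195,235:305,::-1],(420,240),interpolation=cv2.INTER_CUBIC)
c=cv2.resize(p[170:255,225:290,::-1],(380,600)[:2],interpolation=cv2.INTER_CUBIC)
cv2.imwrite("pics/d6.png",np.hstack([np.vstack([a,b]),c]))
```

```text
(no output)
```

View pics/d6.png

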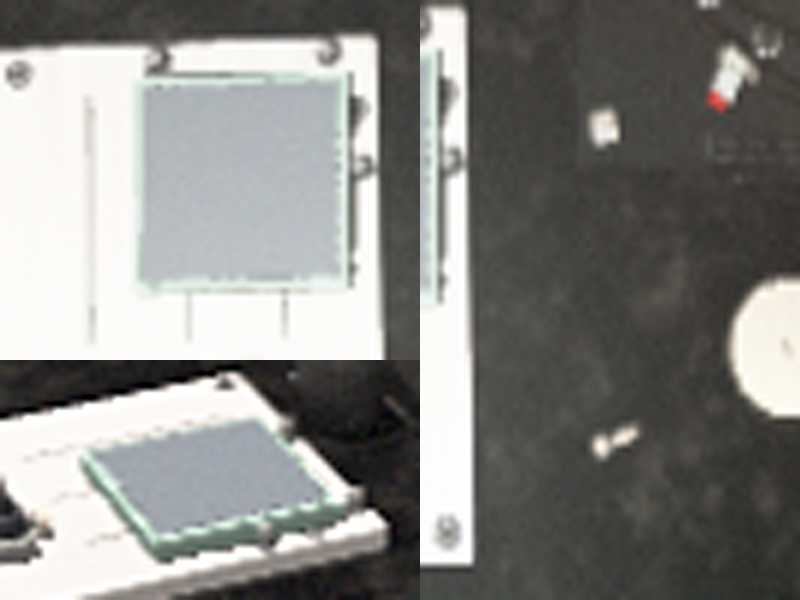

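The screw lies alone on the bench at (615,440). The mirror is against the end dowel but about 4 mm short of both rear dowels at (158,60) and (328,50). When pushing radially the arm pressed down on the edge (Fz of 6–10 N), which jammed it. I'll go back and lift slightly while pushing, to hold Fz near 0.

Run:
```python
from plan import *
plan(*f2w(-34,-28),.2167,TH+np.pi/2)
```

```text
dp(norm) [-5.856e-01 -5.046e-01 -1.000e-04] rows>= 9.3 tool z turn(norm) 0.0002 yaw now 1.625
```

```bash
python3 -m crank '[{"dp":[-0.0532,-0.0459,0],"delta_rot":[0,0,0],"fingers":0.4},{"dp":[-0.0532,-0.0459,0],"delta_rot":[0,0,0],"fingers":0.4},{"dp":[-0.0532,-0.0459,0],"delta_rot":[0,0,0],"fingers":0.4},{"dp":[-0.0532,-0.0459,0],"delta_rot":[0,0,0],"fingers":0.4},{"dp":[-0.0532,-0.0459,0],"delta_rot":[0,0,0],"fingers":0.4},{"dp":[-0.0532,-0.0459,0],"delta_rot":[0,0,0],"fingers":0.4},{"dp":[-0.0532,-0.0459,0],"delta_rot":[0,0,0],"fingers":0.4},{"dp":[-0.0532,-0.0459,0],"delta_rot":[0,0,0],"fingers":0.4},{"dp":[-0.0532,-0.0459,0],"delta_rot":[0,0,0],"fingers":0.4},{"dp":[-0.0532,-0.0459,0],"delta_rot":[0,0,0],"fingers":0.4},{"dp":[-0.0532,-0.0459,0],"delta_rot":[0,0,0],"fingers":0.4},{"dp":[0,0,0],"delta_rot":[0,0,0],"fingers":0.4}]'
python3 -c "
from plan import *
plan(*f2w(-34,-28),.0820,TH+np.pi/2)"
```

```text
t: 19.23
tcp_pos: [0.4887, 0.2101, 0.2171]
tool_rot: [-0.021, 1.0, -0.0, 0.004]
force: [1.6, -0.2, 0.5]
finger_gap: 0.702
gripper_force: 0.0
dp(norm) [0.0167 0.0159 0.27  ] rows>= 3.2 tool z turn(norm) -0.0017 yaw now 1.6127
```

```bash
python3 -m crank '[{"dp":[0,0,0.06],"delta_rot":[0,0,0],"fingers":0.4},{"dp":[0,0,0.06],"delta_rot":[0,0,0],"fingers":0.4},{"dp":[0,0,0.06],"delta_rot":[0,0,0],"fingers":0.4},{"dp":[0,0,0],"delta_rot":[0,0,0],"fingers":0.4},{"dp":[0,0,0],"delta_rot":[0,0,0],"fingers":0.4}]' | grep -E "tcp|rot"
python3 -c "
from plan import *
plan(*f2w(-34,-28),.0820,TH+np.pi/2)"
```

```text
tcp_pos: [0.4806, 0.214, 0.1254]
tool_rot: [-0.024, 1.0, -0.0, -0.002]
dp(norm) [-0.0019  0.0074  0.0869] rows>= 1.0 tool z turn(norm) -0.0007 yaw now 1.6188
```

```bash
python3 -m crank '[{"dp":[0,0.007,0],"delta_rot":[0,0,-0.0007],"fingers":0.4},{"dp":[0,0,0.04],"delta_rot":[0,0,0],"fingers":0.4},{"dp":[0,0,0.03],"delta_rot":[0,0,0],"fingers":0.4},{"dp":[0,0,0.012],"delta_rot":[0,0,0],"fingers":0.4},{"dp":[0,0,0],"delta_rot":[0,0,0],"fingers":0.4},{"dp":[0,0,0],"delta_rot":[0,0,0],"fingers":0.4}]'
python3 -c "
from plan import *
plan(*f2w(-23,-28),.0820,TH+np.pi/2)"
```

```text
t: 20.15
tcp_pos: [0.4818, 0.2191, 0.0869]
tool_rot: [-0.027, 1.0, 0.0, 0.001]
force: [0.4, 0.0, 0.2]
finger_gap: 0.698
gripper_force: 0.0
dp(norm) [-0.0207 -0.0029  0.0098] rows>= 0.3 tool z turn(norm) 0.0003 yaw now 1.6254
```

```bash
python3 -m crank '[{"dp":[0,-0.002,0.006],"delta_rot":[0,0,0],"fingers":0.4},{"dp":[-0.004,0,0.005],"delta_rot":[0,0,0],"fingers":0.4},{"dp":[-0.005,0,0],"delta_rot":[0,0,0],"fingers":0.4},{"dp":[-0.005,0,0],"delta_rot":[0,0,0],"fingers":0.4},{"dp":[-0.005,0,0],"delta_rot":[0,0,0],"fingers":0.4},{"dp":[0,0,0],"delta_rot":[0,0,0],"fingers":0.4}]'| grep -E 'tcp|force'
python3 -m crank '[{"dp":[-0.003,0,0],"delta_rot":[0,0,0],"fingers":0.4},{"dp":[-0.003,0,0],"delta_rot":[0,0,0],"fingers":0.4},{"dp":[0,0,0],"delta_rot":[0,0,0],"fingers":0.4}]'| grep -E 'tcp|force'
```

```text
tcp_pos: [0.4849, 0.2181, 0.0816]
force: [-11.6, 1.6, 18.4]
gripper_force: 9.3
tcp_pos: [0.488, 0.2182, 0.0816]
force: [-9.3, 0.0, 14.9]
gripper_force: 7.6
```

The tips were dragging on the bed: Fz 18 N well before reaching the mirror, with friction about 0.63. So the tip length here is about 67.6 mm. I'll lift clear of the bed by about 4 mm.

```bash
python3 -m crank '[{"dp":[0,0,-0.006],"delta_rot":[0,0,0],"fingers":0.4},{"dp":[0,0,-0.006],"delta_rot":[0,0,0],"fingers":0.4},{"dp":[0,0,0],"delta_rot":[0,0,0],"fingers":0.4},{"dp":[0,0,0],"delta_rot":[0,0,0],"fingers":0.4}]'
python3 -c "
from plan import *
plan(*f2w(-20,-28),.0850,TH+np.pi/2)"
```

```text
t: 21.23
tcp_pos: [0.4946, 0.2186, 0.0865]
tool_rot: [-0.027, 1.0, 0.0, 0.001]
force: [-0.4, 0.6, -1.4]
finger_gap: 0.698
gripper_force: 0.0
dp(norm) [-0.0011 -0.0005  0.003 ] rows>= 0.0 tool z turn(norm) 0.0002 yaw now 1.6249
```

```bash
python3 -m crank '[{"dp":[0,0,0.002],"delta_rot":[0,0,0],"fingers":0.4},{"dp":[-0.002,0,0],"delta_rot":[0,0,0],"fingers":0.4},{"dp":[-0.002,0,0],"delta_rot":[0,0,0],"fingers":0.4},{"dp":[-0.002,0,0],"delta_rot":[0,0,0],"fingers":0.4}]'| grep -E 'tcp|force'
python3 -m crank '[{"dp":[-0.002,0,0],"delta_rot":[0,0,0],"fingers":0.4},{"dp":[0,0,0],"delta_rot":[0,0,0],"fingers":0.4}]'| grep -E 'tcp|force'
```

```text
tcp_pos: [0.496, 0.2185, 0.0847]
force: [-2.1, -0.1, 1.1]
gripper_force: 1.0
tcp_pos: [0.4975, 0.2187, 0.0848]
force: [-0.2, -0.9, -1.0]
gripper_force: 0.5
```

```bash
python3 -m crank '[{"dp":[-0.002,0,0],"delta_rot":[0,0,0],"fingers":0.4},{"dp":[-0.002,0,0],"delta_rot":[0,0,0],"fingers":0.4},{"dp":[0,0,0],"delta_rot":[0,0,0],"fingers":0.4}]'| grep -E 'tcp|force'
python3 -m crank '[{"dp":[-0.0015,0,0],"delta_rot":[0,0,0],"fingers":0.4},{"dp":[-0.0015,0,0],"delta_rot":[0,0,0],"fingers":0.4}]'| grep -E 'tcp|force'
```

```text
tcp_pos: [0.5, 0.2189, 0.0851]
force: [-0.7, 0.6, -0.4]
gripper_force: 0.3
tcp_pos: [0.5011, 0.2189, 0.0851]
force: [-1.0, 0.2, -0.8]
gripper_force: 0.5
```

```bash
python3 -m crank '[{"dp":[-0.001,0,0],"delta_rot":[0,0,0],"fingers":0.4},{"dp":[-0.001,0,0],"delta_rot":[0,0,0],"fingers":0.4}]'| grep -E 'tcp|force'
python3 -m crank '[{"dp":[-0.001,0,0],"delta_rot":[0,0,0],"fingers":0.4},{"dp":[-0.001,0,0],"delta_rot":[0,0,0],"fingers":0.4}]'| grep -E 'tcp|force'
```

```text
tcp_pos: [0.5017, 0.219, 0.0851]
force: [-2.4, -0.3, 0.4]
gripper_force: 1.3
tcp_pos: [0.5019, 0.219, 0.0851]
force: [-5.0, -0.6, 3.2]
gripper_force: 2.3
```

```bash
python3 -m crank '[{"dp":[-0.0008,0,-0.0005],"delta_rot":[0,0,0],"fingers":0.4},{"dp":[0,0,0],"delta_rot":[0,0,0],"fingers":0.4},{"dp":[0,0,0],"delta_rot":[0,0,0],"fingers":0.4}]'| grep -E 'tcp|force'
python3 -c "
from plan import *
s=manip.sense();print(w2f(s['tcp_pos']),s['force'])"
```

```text
tcp_pos: [0.502, 0.2189, 0.0851]
force: [-5.5, 0.2, 1.5]
gripper_force: 2.6
[-13.18958457 -27.82469489] [-5.53219998  0.17853971  1.52877496]
```

The mirror is home on the rear dowels: the TCP is at fixture x −13.2 against the expected −13. I'll retract and re-seat it gently against the end dowel, with shut fingers directly opposite it.

```bash
python3 -m crank '[{"dp":[0.01,0,0],"delta_rot":[0,0,0],"fingers":0.4},{"dp":[0.01,0,0],"delta_rot":[0,0,0],"fingers":0.4},{"dp":[0,0,-0.06],"delta_rot":[0,0,0],"fingers":0.4},{"dp":[0,0,-0.07],"delta_rot":[0,0,0],"fingers":0.4},{"dp":[0,0,-0.06],"delta_rot":[0,0,0.0193],"fingers":-1},{"dp":[0,0,0],"delta_rot":[0,0,0.0193],"fingers":-1},{"dp":[0,0,0],"delta_rot":[0,0,0.0193],"fingers":-1},{"dp":[0,0,0],"delta_rot":[0,0,0.0193],"fingers":-1},{"dp":[0,0,0],"delta_rot":[0,0,0.0193],"fingers":-1},{"dp":[0,0,0],"delta_rot":[0,0,0.0193],"fingers":-1},{"dp":[0,0,0],"delta_rot":[0,0,0.0193],"fingers":-1},{"dp":[0,0,0],"delta_rot":[0,0,0.0193],"fingers":-1}]' >/dev/null
python3 -m crank '[{"dp":[0,0,0],"delta_rot":[0,0,0.0193],"fingers":-1},{"dp":[0,0,0],"delta_rot":[0,0,0.0193],"fingers":-1},{"dp":[0,0,0],"delta_rot":[0,0,0.0193],"fingers":-1},{"dp":[0,0,0],"delta_rot":[0,0,0.0193],"fingers":-1},{"dp":[0,0,0],"delta_rot":[0,0,0.0193],"fingers":-1},{"dp":[0,0,0],"delta_rot":[0,0,0],"fingers":-1}]'
python3 -c "
from plan import *
plan(*f2w(48,50),.17,TH)"
```

```text
t: 24.23
tcp_pos: [0.4945, 0.2186, 0.1808]
tool_rot: [0.69, 0.723, 0.001, 0.001]
force: [-0.2, 0.9, 0.2]
finger_gap: 0.003
gripper_force: 0.0
dp(norm) [0.1563 0.1363 0.0221] rows>= 2.5 tool z turn(norm) -0.001 yaw now 0.0466
```

```bash
python3 -m crank '[{"dp":[0.04,0.034,0],"delta_rot":[0,0,-0.001],"fingers":-1},{"dp":[0.04,0.034,0],"delta_rot":[0,0,0],"fingers":-1},{"dp":[0.04,0.034,0],"delta_rot":[0,0,0],"fingers":-1},{"dp":[0.036,0.034,0],"delta_rot":[0,0,0],"fingers":-1},{"dp":[0,0,0],"delta_rot":[0,0,0],"fingers":-1},{"dp":[0,0,0.05],"delta_rot":[0,0,0],"fingers":-1},{"dp":[0,0,0.05],"delta_rot":[0,0,0],"fingers":-1},{"dp":[0,0,0.05],"delta_rot":[0,0,0],"fingers":-1},{"dp":[0,0,0.01],"delta_rot":[0,0,0],"fingers":-1},{"dp":[0,0,0],"delta_rot":[0,0,0],"fingers":-1},{"dp":[0,0,0],"delta_rot":[0,0,0],"fingers":-1}]'
python3 -c "
from plan import *
plan(*f2w(48,35),.0955,TH)"
```

```text
t: 25.15
tcp_pos: [0.5576, 0.2999, 0.1009]
tool_rot: [0.687, 0.727, 0.0, 0.0]
force: [0.8, -0.2, -0.3]
finger_gap: -0.002
gripper_force: 0.0
dp(norm) [-0.0303  0.0027  0.0107] rows>= 0.4 tool z turn(norm) 0.0005 yaw now 0.0558
```

```bash
python3 -m crank '[{"dp":[0,0.0027,0.005],"delta_rot":[0,0,0],"fingers":-1},{"dp":[0,0,0.005],"delta_rot":[0,0,0],"fingers":-1},{"dp":[0,0,0],"delta_rot":[0,0,0],"fingers":-1}]'| grep -E 'tcp|force'
python3 -m crank '[{"dp":[-0.005,0,0],"delta_rot":[0,0,0],"fingers":-1},{"dp":[-0.005,0,0],"delta_rot":[0,0,0],"fingers":-1},{"dp":[-0.005,0,0],"delta_rot":[0,0,0],"fingers":-1},{"dp":[-0.005,0,0],"delta_rot":[0,0,0],"fingers":-1},{"dp":[-0.005,0,0],"delta_rot":[0,0,0],"fingers":-1},{"dp":[-0.002,0,0],"delta_rot":[0,0,0],"fingers":-1},{"dp":[-0.002,0,0],"delta_rot":[0,0,0],"fingers":-1}]'| grep -E 'tcp|force'
python3 -m crank '[{"dp":[-0.001,0,0],"delta_rot":[0,0,0],"fingers":-1},{"dp":[-0.001,0,0],"delta_rot":[0,0,0],"fingers":-1}]'| grep -E 'tcp|force'
```

```text
tcp_pos: [0.5592, 0.3002, 0.0963]
force: [-0.7, 0.4, 0.1]
gripper_force: 0.0
tcp_pos: [0.5595, 0.2853, 0.0953]
force: [-0.1, 0.1, -0.5]
gripper_force: 0.0
tcp_pos: [0.5595, 0.2846, 0.0953]
force: [-0.5, -0.4, -0.6]
gripper_force: 0.0
```

```bash
python3 -m crank '[{"dp":[-0.002,0,0],"delta_rot":[0,0,0],"fingers":-1},{"dp":[-0.001,0,0],"delta_rot":[0,0,0],"fingers":-1}]'| grep -E 'tcp|force'
python3 -m crank '[{"dp":[-0.001,0,0],"delta_rot":[0,0,0],"fingers":-1},{"dp":[-0.001,0,0],"delta_rot":[0,0,0],"fingers":-1}]'| grep -E 'tcp|force'
```

```text
tcp_pos: [0.5595, 0.2832, 0.0954]
force: [-0.2, 0.7, -0.8]
gripper_force: 0.6
tcp_pos: [0.5596, 0.2827, 0.0954]
force: [-0.6, 4.3, -0.7]
gripper_force: 1.8
```

```bash
python3 -m crank '[{"dp":[-0.001,0,0],"delta_rot":[0,0,0],"fingers":-1},{"dp":[0,0,0],"delta_rot":[0,0,0],"fingers":-1}]'| grep -E 'tcp|force'
python3 -m crank '[{"dp":[-0.001,0,0],"delta_rot":[0,0,0],"fingers":-1},{"dp":[0,0,0],"delta_rot":[0,0,0],"fingers":-1}]'| grep -E 'tcp|force'
```

```text
tcp_pos: [0.5596, 0.2825, 0.0954]
force: [-0.5, 5.4, -0.1]
gripper_force: 2.6
tcp_pos: [0.5596, 0.2823, 0.0954]
force: [-1.3, 6.2, -0.8]
gripper_force: 3.2
```

Both contacts are confirmed. Now the clamp: retract, turn back, and come down behind the knob with shut fingers.

```bash
python3 -m crank '[{"dp":[0.01,0,0],"delta_rot":[0,0,0],"fingers":-1},{"dp":[0.02,0,0],"delta_rot":[0,0,0],"fingers":-1},{"dp":[0,0,-0.06],"delta_rot":[0,0,0],"fingers":-1},{"dp":[0,0,-0.07],"delta_rot":[0,0,0],"fingers":-1},{"dp":[0,0,-0.06],"delta_rot":[0,0,-0.0192],"fingers":-1},{"dp":[0,0,0],"delta_rot":[0,0,-0.0192],"fingers":-1},{"dp":[0,0,0],"delta_rot":[0,0,-0.0192],"fingers":-1},{"dp":[0,0,0],"delta_rot":[0,0,-0.0192],"fingers":-1},{"dp":[0,0,0],"delta_rot":[0,0,-0.0192],"fingers":-1},{"dp":[0,0,0],"delta_rot":[0,0,-0.0192],"fingers":-1},{"dp":[0,0,0],"delta_rot":[0,0,-0.0192],"fingers":-1},{"dp":[0,0,0],"delta_rot":[0,0,-0.0192],"fingers":-1}]' >/dev/null
python3 -m crank '[{"dp":[0,0,0],"delta_rot":[0,0,-0.0192],"fingers":-1},{"dp":[0,0,0],"delta_rot":[0,0,-0.0192],"fingers":-1},{"dp":[0,0,0],"delta_rot":[0,0,-0.0192],"fingers":-1},{"dp":[0,0,0],"delta_rot":[0,0,-0.0192],"fingers":-1},{"dp":[0,0,0],"delta_rot":[0,0,-0.0192],"fingers":-1},{"dp":[0,0,0],"delta_rot":[0,0,0],"fingers":-1}]'
python3 -c "
from plan import *
plan(*f2w(-105,-28),.185,TH+np.pi/2); print(w2f([.4411,.2161]))"
```

```text
t: 28.32
tcp_pos: [0.5588, 0.2963, 0.1904]
tool_rot: [-0.028, 1.0, -0.0, -0.0]
force: [0.1, -0.2, -0.1]
finger_gap: -0.001
gripper_force: 0.0
dp(norm) [ 0.3055 -0.1481  0.0109] rows>= 4.1 tool z turn(norm) 0.0004 yaw now 1.6259
[-74.14521068 -27.43971088]
```

```bash
python3 -m crank '[{"dp":[0.0509,-0.0247,0],"delta_rot":[0,0,0],"fingers":-1},{"dp":[0.0509,-0.0247,0],"delta_rot":[0,0,0],"fingers":-1},{"dp":[0.0509,-0.0247,0],"delta_rot":[0,0,0],"fingers":-1},{"dp":[0.0509,-0.0247,0],"delta_rot":[0,0,0],"fingers":-1},{"dp":[0.0509,-0.0247,0],"delta_rot":[0,0,0],"fingers":-1},{"dp":[0.0509,-0.0247,0],"delta_rot":[0,0,0],"fingers":-1},{"dp":[0,0,0],"delta_rot":[0,0,0],"fingers":-1},{"dp":[0,0,0.05],"delta_rot":[0,0,0],"fingers":-1},{"dp":[0,0,0.05],"delta_rot":[0,0,0],"fingers":-1},{"dp":[0,0,0],"delta_rot":[0,0,0],"fingers":-1},{"dp":[0,0,0],"delta_rot":[0,0,0],"fingers":-1}]'
python3 -c "
from plan import *
plan(*f2w(-103,-28),.120,TH+np.pi/2)"
```

```text
t: 29.23
tcp_pos: [0.41, 0.2141, 0.1397]
tool_rot: [-0.025, 1.0, -0.0, -0.001]
force: [0.4, -0.5, 0.7]
finger_gap: -0.001
gripper_force: 0.0
dp(norm) [-0.0046 -0.0004  0.0395] rows>= 0.5 tool z turn(norm) -0.0003 yaw now 1.6218
```

```bash
python3 -m crank '[{"dp":[0,0,0.02],"delta_rot":[0,0,0],"fingers":-1},{"dp":[0,0,0.02],"delta_rot":[0,0,0],"fingers":-1},{"dp":[0,0,0],"delta_rot":[0,0,0],"fingers":-1},{"dp":[-0.006,0,0],"delta_rot":[0,0,0],"fingers":-1},{"dp":[-0.006,0,0],"delta_rot":[0,0,0],"fingers":-1},{"dp":[-0.006,0,0],"delta_rot":[0,0,0],"fingers":-1},{"dp":[-0.006,0,0],"delta_rot":[0,0,0],"fingers":-1},{"dp":[-0.006,0,0],"delta_rot":[0,0,0],"fingers":-1},{"dp":[-0.006,0,0],"delta_rot":[0,0,0],"fingers":-1}]'
python3 -c "
from plan import *
plan(*f2w(-50.6,-28),.120,TH+np.pi/2);print(w2f(manip.sense()['tcp_pos']))"
```

```text
t: 29.98
tcp_pos: [0.4226, 0.2144, 0.1204]
tool_rot: [-0.026, 1.0, -0.001, -0.007]
force: [-10.4, 0.5, 7.3]
finger_gap: -0.0
gripper_force: 5.3
dp(norm) [-0.0843  0.0004 -0.0004] rows>= 1.0 tool z turn(norm) -0.0001 yaw now 1.6229
[-92.72818318 -28.19156938]
```

```bash
python3 -m crank '[{"dp":[-0.007,0,-0.0005],"delta_rot":[0,0,0],"fingers":-1},{"dp":[-0.007,0,-0.0005],"delta_rot":[0,0,0],"fingers":-1},{"dp":[-0.007,0,-0.0005],"delta_rot":[0,0,0],"fingers":-1},{"dp":[-0.007,0,-0.0005],"delta_rot":[0,0,0],"fingers":-1},{"dp":[-0.007,0,0],"delta_rot":[0,0,0],"fingers":-1},{"dp":[-0.007,0,0],"delta_rot":[0,0,0],"fingers":-1},{"dp":[-0.007,0,0],"delta_rot":[0,0,0],"fingers":-1},{"dp":[-0.006,0,0],"delta_rot":[0,0,0],"fingers":-1},{"dp":[-0.004,0,0],"delta_rot":[0,0,0],"fingers":-1},{"dp":[0,0,0],"delta_rot":[0,0,0],"fingers":-1}]'
python3 -c "
from plan import *
plan(*f2w(-50.6,-28),.120,TH+np.pi/2);print(w2f(manip.sense()['tcp_pos']))"
```

```text
t: 30.82
tcp_pos: [0.4517, 0.216, 0.1207]
tool_rot: [-0.026, 1.0, -0.001, -0.008]
force: [-9.2, 0.9, 1.8]
finger_gap: 0.002
gripper_force: 4.7
dp(norm) [-0.026   0.0003  0.0009] rows>= 0.3 tool z turn(norm) -0.0001 yaw now 1.623
[-63.59024861 -28.12154812]
```

```bash
cat > tip.py <<'E'
from plan import *
s=manip.sense(); A=R.from_quat(s["tool_rot"]).as_matrix(); print("tcp",w2f(s["tcp_pos"]).round(2),"tip",w2f(s["tcp_pos"]+A@[0,0,.070]).round(2),"F",s["force"].round(1),"t",s["t"])
E
python3 tip.py; python3 -m crank '[{"dp":[-0.006,0,0],"delta_rot":[0,0,0],"fingers":-1},{"dp":[-0.006,0,0],"delta_rot":[0,0,0],"fingers":-1},{"dp":[0,0,0],"delta_rot":[0,0,0],"fingers":-1}]' >/dev/null; python3 tip.py; python3 -m crank '[{"dp":[-0.003,0,0],"delta_rot":[0,0,0],"fingers":-1},{"dp":[-0.003,0,0],"delta_rot":[0,0,0],"fingers":-1},{"dp":[0,0,0],"delta_rot":[0,0,0],"fingers":-1}]' >/dev/null; python3 tip.py
```

```text
tcp [-63.59 -28.12] tip [-64.66 -28.24] F [-9.2  0.9  1.8] t 30.8167
tcp [-57.56 -28.08] tip [-58.63 -28.2 ] F [-9.8  0.3  1.1] t 31.0667
tcp [-54.77 -28.04] tip [-55.86 -28.16] F [-9.9  0.8  2.1] t 31.3167
```

```bash
python3 -m crank '[{"dp":[-0.002,0,0],"delta_rot":[0,0,0],"fingers":-1},{"dp":[0,0,0],"delta_rot":[0,0,0],"fingers":-1}]' >/dev/null; python3 tip.py; python3 -m crank '[{"dp":[-0.002,0,0],"delta_rot":[0,0,0],"fingers":-1},{"dp":[0,0,0],"delta_rot":[0,0,0],"fingers":-1}]' >/dev/null; python3 tip.py;  python3 -m crank '[{"dp":[-0.002,0,0],"delta_rot":[0,0,0],"fingers":-1},{"dp":[0,0,0],"delta_rot":[0,0,0],"fingers":-1}]' >/dev/null; python3 tip.py
```

```text
tcp [-53.89 -28.06] tip [-54.99 -28.18] F [-9.8  1.6  2.2] t 31.4833
tcp [-52.94 -28.08] tip [-54.05 -28.2 ] F [-9.8  1.1  3. ] t 31.65
tcp [-52.49 -28.06] tip [-53.69 -28.19] F [-9.9  1.5  3.2] t 31.8167
```

```bash
python3 -m crank '[{"dp":[-0.002,0,0],"delta_rot":[0,0,0],"fingers":-1},{"dp":[0,0,0],"delta_rot":[0,0,0],"fingers":-1}]' >/dev/null; python3 tip.py; python3 -m crank '[{"dp":[-0.002,0,0],"delta_rot":[0,0,0],"fingers":-1},{"dp":[0,0,0],"delta_rot":[0,0,0],"fingers":-1}]' >/dev/null; python3 tip.py;  python3 -m crank '[{"dp":[-0.002,0,0],"delta_rot":[0,0,0],"fingers":-1},{"dp":[0,0,0],"delta_rot":[0,0,0],"fingers":-1}]' >/dev/null; python3 tip.py
```

```text
tcp [-51.85 -28.06] tip [-53.11 -28.19] F [-11.4   1.    3.4] t 31.9833
tcp [-51.23 -28.07] tip [-52.55 -28.21] F [-12.1   0.9   4.6] t 32.15
tcp [-50.56 -28.06] tip [-51.94 -28.2 ] F [-13.2   0.8   3.8] t 32.3167
```

```bash
python3 -m crank '[{"dp":[-0.002,0,0],"delta_rot":[0,0,0],"fingers":-1},{"dp":[-0.002,0,0],"delta_rot":[0,0,0],"fingers":-1},{"dp":[0,0,0],"delta_rot":[0,0,0],"fingers":-1}]' >/dev/null; python3 tip.py
```

```text
tcp [-49.18 -28.06] tip [-50.66 -28.21] F [-13.5   1.    5.9] t 32.5667
```

The nose is about 3.5 mm in. I'll back off, lift clear and check numerically.

```bash
python3 -m crank '[{"dp":[0.015,0,0],"delta_rot":[0,0,0],"fingers":-1},{"dp":[0.02,0,0],"delta_rot":[0,0,0],"fingers":-1},{"dp":[0,0,-0.06],"delta_rot":[0,0,0],"fingers":-1},{"dp":[0,0,-0.06],"delta_rot":[0,0,0],"fingers":-1},{"dp":[0,0,-0.06],"delta_rot":[0,0,0],"fingers":-1},{"dp":[0.05,0.05,0],"delta_rot":[0,0,0],"fingers":-1},{"dp":[0.05,0.05,0],"delta_rot":[0,0,0],"fingers":-1},{"dp":[0.05,0.05,0],"delta_rot":[0,0,0],"fingers":-1},{"dp":[0.05,0.05,0],"delta_rot":[0,0,0],"fingers":-1},{"dp":[0.05,0.05,0],"delta_rot":[0,0,0],"fingers":-1},{"dp":[0.05,0.05,0],"delta_rot":[0,0,0],"fingers":-1},{"dp":[0.05,0.05,0],"delta_rot":[0,0,0],"fingers":-1}]' >/dev/null
python3 -m crank '[{"dp":[0.04,0.06,0],"delta_rot":[0,0,0],"fingers":-1},{"dp":[0.04,0.06,0],"delta_rot":[0,0,0],"fingers":-1},{"dp":[0.04,0.06,0],"delta_rot":[0,0,0],"fingers":-1},{"dp":[0.04,0.06,0],"delta_rot":[0,0,0],"fingers":-1},{"dp":[0,0,0],"delta_rot":[0,0,0],"fingers":-1}]' | grep -E "tcp|^t"
python3 - <<'E'
from mm import *
p,d=manip.snapshot("top"); print(mirror(p))
for dd in (np.load("pics/top0.npz")["d"],d):
    P=cloud("top",dd); h=P[...,2]; L=np.array([w2f(x) for x in P[...,:2].reshape(-1,2)]).reshape(h.shape+(2,))
    k=(L[...,0]<-10)&(L[...,0]>-105)&(np.abs(L[...,1]+28)<14)&(h>.050)&(h<.065); print("knob",k.sum(),L[k].mean(0).round(1))
E
```

```text
t: 33.98
tcp_pos: [0.1844, 0.503, 0.2124]
tool_rot: [-0.029, 1.0, 0.004, 0.001]
(np.int32(1036), array([ 49.5, -25.9]), [(50.08870315551758, -24.847579956054688), (88.67451477050781, 89.2315902709961), 89.09561157226562])
knob 42 [-74.7 -28. ]
knob 38 [-30.4 -27.2]
```

```bash
python3 -c "
from station import manip
print(manip.sign_off())"
```

```text
the job is handed in; nothing more can be done
None
```

The job is handed in at about 34 s: the screw is on the bench, the mirror is against all three dowels, and the nose is about 3.5 mm in (half-way). One doubt: on the first push toward the rear dowels the fingertips pressed on the mirror's near edge or upper rim (about 5 N), and I could not confirm they stayed off the coated face.

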